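# Re-tension the cam clamp on a rocking mixer

## Robot

A 7-joint arm with a two-finger parallel gripper is mounted at the origin on the work surface. World frame = base frame: x ahead of the robot, y to its left, z up, the work surface at z = 0. Lengths are in m, angles in rad, forces in N, time in s.
With the tool pointing down it reaches from about 0.425 to 0.875 m from the base axis. Payload 9.9 kg.
Tool frame: the origin (TCP) lies midway between the tips of the shut fingers; the grasp point (between the pads) lies 19 mm behind it (bot.hold_point_z is the z of the grasp point in the tool frame, in m); z points along the fingers, y is the line along which they close (so a half turn about z gives the same grasp; the last joint's range is limited). The gripper opens to 85 mm and grips with 20 to 120 N. Pads are 22 mm wide; open, the fingers measure 114 mm over their backs; the gripper's body (76 mm by 85 mm) begins 54 mm behind the grasp point. The pads swing forward as they close: fully open they stand 13 mm farther back than shut.
Start: joints at [1.105, 0.576, 0.025, 1.437, -0.015, 1.129, -0.057], TCP at [0.252, -0.626, 0.195] pointing down, gripper open.
Joint ranges: [-2.76, 2.76], [-0.34, 2.15], [-1.52, 1.57], [0.19, 2.46], [-1.09, 4.23], [0.17, 1.99], [-2.82, 2.82]. Speed limits (rad/s): [2.22, 2.22, 3.01, 3.01, 3.14, 3.14, 3.14].

## Interface

Orientations are given as a rotation vector (axis times angle).
In Python, from cell import bot gives the robot as it stands. The module is installed in compiled form; this text tells all that it offers.
- The arm moves only by the tool drive_tool, never from a script. Its argument "moves" is a list of rows, each an object of numbers: "tx", "ty", "tz": the shift along the world's x, y, z in m; "ax", "ay", "az": the turn, a rotation vector about the world's x, y, z in degrees; "jaw": the opening, from 0 (shut) to 1 (fully open). A call has 1 to 8 rows; each row is the pose to reach, as a shift and turn from the pose commanded when the call began; what a row does not reach only later rows make up. A row lasts 1/10 s, in which the tool goes at most 50 mm and 8.59 degrees, less where a joint would pass 70% of its speed; a pose out of reach is approached as far as the arm can. A call with a gripper value outside its range is refused whole. The fingers move at their own pace and stop on an object; "grip_force" is the grip in N (left out, the last holds). Time passes only in rows, so rows that repeat a pose let the fingers close. It gives the time, the measured TCP pose, the force, the opening and the grip force at its end, in the units of the state.
- bot.get_state(): the state, without advancing time (a new reading comes with each control period).
- bot.capture(name): name is "side" or "top"; returns the picture (384x512x3 uint8, red, green, blue); there is no depth.
- bot.get_calibration(name): a dict with "camera_matrix" (3x3 intrinsics, pixels), "R" (3x3) and "t" (3): a world point X has camera coordinates R X + t. Camera axes: x right, y down, z forward; pixel columns grow to the right and rows downward; lengths in m; the calibration is good to about 2 mm. A picture is of the moment at which its call begins. get_calibration takes no time and is no camera call.
- bot.sign_off(): hands the job in; it is judged then, once.
The state is a dict: "t": time; "joints": joint angles; "qd": joint speeds; "effort": joint torques, N m; "tool_pos": TCP position; "ee_rot": TCP orientation; "contact_force": force on the tool from outside, world axes, zero at the start; "torque": the same for the moment, N m; "opening": opening from 0.0 (shut) to 1.0 (fully open); "gripper_force": force on a finger pad.
Only numpy, scipy, OpenCV 4.12 (cv2) and the standard library are available. Lean on these libraries where they do the work, as an engineer would, in place of code of your own. Each camera call takes 0.05 s, during which the arm holds its last target. There are 200 camera calls.

## Task

The quick-release clamp on the tilted mixer is slack and its stack of test trays could slip. Flip the red cam lever open, past upright, turn the black wing nut clockwise (seen from above) while the lever is open, and flip the lever fully closed again so that the trays are held firmly but not crushed: at its stiffest the closing lever should push back with about 5 N at its grip; if it does not, open it, readjust the nut and close it again. Leave the trays in place and the other things on the table undisturbed.

Things in the scene. Friction and masses are not known exactly. Their poses are not given: they have to be found in the camera images.
- mixer: Rocking mixer, fixed to the table: white housing 200 x 200 x 45 mm, and above it an aluminium platform 160 x 250 mm parked at a fixed 30 degree tilt. Origin on the table under the platform's centre, which is 100 mm up. Axes level: x to the machine's back (away from the robot at yaw 0), y to its left, z up. The platform rises to the back, so its normal n leans 30 degrees from vertical towards -x: n = (-0.5, 0, 0.866) in this frame.
- clamp: Clamp bridge, fixed on the platform: steel posts at y = +-100 mm and a blue crossbar 44 x 232 mm whose upper face is 100 mm off the platform. It carries the wing nut (centre), cam lever (left end, +y) and, below, the sprung round rubber pad that presses the trays. Same origin and axes as mixer.
- trays: Two stacked lidded test trays with chamfered corners, white with a blue lid, 86 x 128 x 40 mm together, about 0.6 kg, loose between two low ledges on the platform under the bridge. Origin at the centre of the underside; axes level, as mixer's.
- lever (a joint): Red cam lever, rad: 0 fully closed (lies parallel to the platform, grip towards the robot), 1.57 straight out along n, 2.4 fully open (leans to the back). Friction at the grip under 1 N; stays where it is left; snaps home over the last 0.15 rad when under tension.
- lever_pivot (a point): Axis of the lever's hinge, which runs along mixer's y; the lever's arm turns in the plane of n and mixer's x.
- lever_grip (a point): Centre of the red barrel grip at the lever's end, 26 mm across and 30 mm long along the hinge axis, flat ends, 80 mm from the hinge axis; it revolves freely on the lever, so a gripper holding it need not turn with the lever. With the pad's tension right the grip pushes back with about 5 N at its stiffest while closing, about 0.7 rad before closed; once the pad bites, each further rad of the nut adds about 3.5 N to this.
- nut_grip (a point): Centre of the wing nut's upright wing, on its turning axis (along n). The wing is a bar 66 mm long, 14 mm thick and 34 mm high, black; this point is 12 mm below its top and 36 mm above the crossbar when the lever is closed; the nut rides up along n, by up to 20 mm, as the lever opens. Turning clockwise seen from above (along -n) lowers the pad 3 mm per rad; friction about 0.4 N m. From the start it needs some 1.2 to 3.8 rad, unknown beforehand; it can be turned back.
- nut_end (a point): Marked end of the wing (yellow dot), 33 mm from nut_grip along the bar.
- nut: The wing nut itself, origin on its axis at its foot, 30 mm below nut_grip along n; its z axis is n.
- reagent: White reagent bottle with a blue cap, 48 mm wide, 110 mm tall, loose, right of the mixer. Origin at its foot.
- tube_rack: Green rack of capped tubes, 60 x 130 x 72 mm, loose, left of the mixer. Origin under its centre.
- spare_trays: Spare tray stack like the clamped one, 86 x 128 x 40 mm, flat on the table. Origin under its centre.
- marker: White marker pen with a blue cap, 130 mm long. Origin under its middle.
- timer: Grey bench timer 50 x 70 x 22 mm. Origin under its centre.
- vial_cup: Clear cup, 64 mm wide, 80 mm tall. Origin at its foot.

How it is judged:
By the outcome, as a careful person would: the job done as asked, in the order asked, and still so for the second after the job is handed in, with the robot touching nothing.
It also fails if it takes over 72 s, if anything falls off the work surface, if the arm or the gripper's body presses on something with over 40 N, if the wrist force passes 120 N, or if a joint passes its speed limit or range.

## Working session

There is one attempt and no reset: what is moved stays moved. The work goes in short steps, Python scripts to look and compute and a tool call to move; the robot and the scene stay as the last step left them, time stands still between calls to the robot, and variables do not carry over. Pictures are saved under pics/ and viewed, at most 10 in all, crops included, and the job is handed in when it is done.

Besides the shell and the picture viewer there is one more tool, called after "Call:" as name([rows], argument=value, ...), one row to a line, values as JSON. drive_tool: Moves the arm, as the interface text tells. Its arguments: {"type":"object","properties":{"moves":{"type":"array"},"grip_force":{"type":"number"}},"required":["moves"]}

```bash
mkdir -p pics; ls
python3 - <<'E'
from cell import bot
import cv2,numpy as np
for n in("side","top"):
    im=bot.capture(n); cv2.imwrite(f"pics/{n}0.png",im[:,:,::-1])
    c=bot.get_calibration(n); print(n,c)
a=[cv2.imread(f"pics/{n}0.png") for n in("side","top")]
print(bot.get_state(), bot.hold_point_z)
E
```

```text
pics
side {'camera_matrix': array([[365.63513087,   0.        , 259.67096387],
       [  0.        , 365.63513087, 189.68083637],
       [  0.        ,   0.        ,   1.        ]]), 'R': array([[-0.80559668, -0.59236605, -0.01079096],
       [-0.28848395,  0.40810638, -0.86615599],
       [ 0.51748526, -0.69465937, -0.49965725]]), 't': array([0.45059087, 0.28888201, 0.89117296])}
top {'camera_matrix': array([[437.06733585,   0.        , 253.41501146],
       [  0.        , 437.06733585, 194.74818255],
       [  0.        ,   0.        ,   1.        ]]), 'R': array([[-0.01268464, -0.99946179, -0.03025288],
       [-0.98676321,  0.01740381, -0.16123113],
       [ 0.16167087,  0.02780727, -0.98645288]]), 't': array([0.04788642, 0.54259882, 1.30810497])}
{'t': 0.1, 'joints': array([ 1.10518341,  0.57644268,  0.02482493,  1.43779579, -0.01501978,
        1.12897971, -0.05650554]), 'qd': array([ 1.80798277e-03, -1.16277029e-03, -3.78591311e-04, -2.71456298e-03,
       -1.41352841e-03,  7.82386146e-04,  7.66355820e-05]), 'effort': array([ 5.06939425e-03, -7.67306399e+01,  2.25752927e+00, -2.86605763e+01,
        1.58783543e-02,  8.54162208e-03, -4.10600501e-05]), 'tool_pos': array([ 0.25136933, -0.62597846,  0.19434196]), 'ee_rot': array([-3.08312573e+00, -5.95905082e-01,  4.95703615e-04]), 'contact_force': array([-0.08513121, -0.0633764 ,  0.36297593]), 'torque': array([0.00874569, 0.01987997, 0.04910593]), 'gripper_force': 0.0, 'opening': 1.0007001248974925} -0.0187
```

View pics/side0.png

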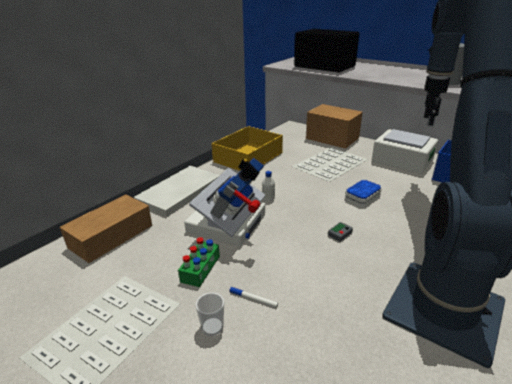

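View pics/top0.png

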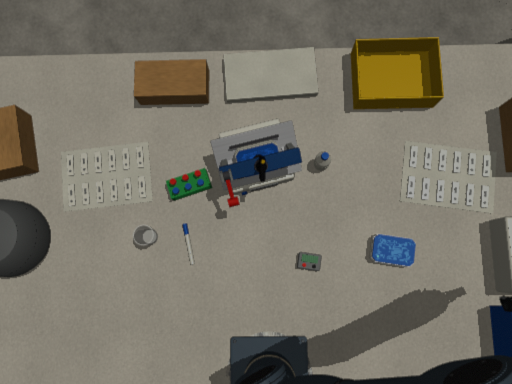

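The mixer is at about (257,155) in the top view and (230,205) in the side view. The red grip is at about (233,201) top and (254,205) side. I'll enlarge both.

Run:
```python
import cv2,numpy as np
s=cv2.imread("pics/side0.png")[150:250,180:280]; t=cv2.imread("pics/top0.png")[115:215,205:305]
f=lambda a:cv2.resize(a,None,fx=4,fy=4,interpolation=cv2.INTER_CUBIC)
o=np.clip(np.hstack([f(s),f(t)])*1.4,0,255).astype('uint8')
cv2.imwrite("pics/crop0.png",o)
```

```text
(no output)
```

View pics/crop0.png

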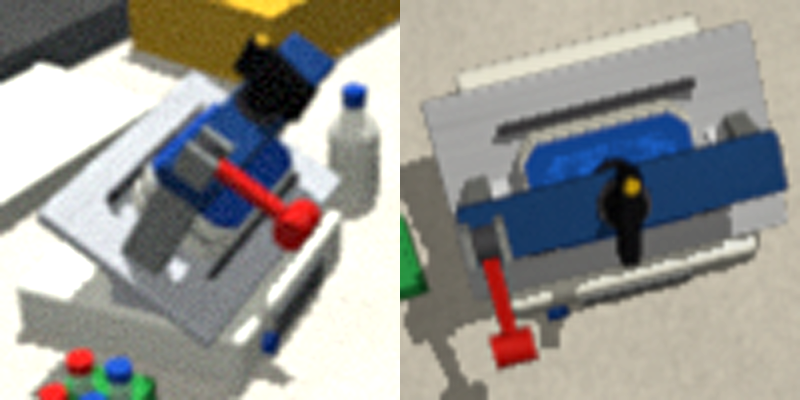

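The crops show the bar corners, platform corners, yellow dot (632,187 in the top crop; 263,40 in the side crop) and red grip clearly. I'll fit the mixer pose to these and triangulate the grip and dot.

```bash
cat > h.py <<'E'
import numpy as np,cv2
from cell import bot
from scipy.optimize import least_squares
C={n:bot.get_calibration(n) for n in("side","top")}
def proj(n,X):
    c=C[n]; p=c["camera_matrix"]@(c["R"]@np.asarray(X)+c["t"]); return p[:2]/p[2]
def tri(uv):
    r=lambda X:np.concatenate([proj(n,X)-uv[n] for n in uv])
    o=least_squares(r,[.6,0,.15]); return o.x,np.round(o.fun,2)
c30,s30=np.cos(np.pi/6),.5
S=np.array([c30,0,s30]);N=np.array([-s30,0,c30]);Y=np.array([0,1,0.]);P=np.array([0,0,.1])
def Rz(a): return np.array([[np.cos(a),-np.sin(a),0],[np.sin(a),np.cos(a),0],[0,0,1]])
def loc(s,y,n): return P+s*S+y*Y+n*N
def blob(im,mask):
    n,l,st,ce=cv2.connectedComponentsWithStats(mask.astype('uint8')); return [(tuple(np.round(ce[i],1)),st[i,4]) for i in range(1,n) if st[i,4]>2]
E
python3 - <<'E'
from h import *
T=lambda u,v:np.array([205+(u-398)/4-.5,115+v/4-.5]);Sd=lambda u,v:np.array([180+u/4-.5,150+v/4-.5])
pts=[("top",(.022,.116,.1),T(457,207)),("top",(.022,-.116,.1),T(777,130)),("top",(-.022,-.116,.1),T(787,187)),
("top",(.08,.125,0),T(425,100)),("top",(.08,-.125,0),T(748,22)),("top",(-.08,-.125,0),T(788,222)),
("side",(.08,.125,0),Sd(40,215)),("side",(-.08,.125,0),Sd(207,338)),("side",(.022,-.116,.1),Sd(295,33)),("side",(-.022,-.116,.1),Sd(335,65))]
def res(p): return np.concatenate([proj(n,Rz(p[2])@loc(*l)+[p[0],p[1],0])-uv for n,l,uv in pts])
o=least_squares(res,[.6,0,.2],loss='soft_l1'); print(o.x,np.round(res(o.x).reshape(-1,2),1))
np.save("pose.npy",o.x)
x0,y0,yaw=o.x; R=Rz(yaw)
def tolocal(X):
    d=R.T@(X-[x0,y0,0])-P; return np.round([d@S,d@Y,d@N],4)
im={n:cv2.imread(f"pics/{n}0.png").astype(int) for n in C}
for n,b in(("side",(150,250,180,280)),("top",(115,215,205,305))):
    a=im[n]; r=(a[...,2]>90)&(a[...,1]<a[...,2]*.35)
    m=np.zeros(r.shape);m[b[0]:b[1],b[2]:b[3]]=1
    print(n,blob(a,r*m))
    y=(a[...,2]>110)&(a[...,1]>90)&(a[...,0]<80); print(blob(a,y*m))
X,e=tri({"top":T(632,187),"side":Sd(263,40)});print("dot",X,e,tolocal(X))
X,e=tri({"top":T(515,350),"side":Sd(296,225)});print("grip",X,e,tolocal(X))
g=R@loc(0,0,.136)+[x0,y0,0];print("nutgrip pred",g, {n:proj(n,g) for n in C})
E
```

```text
[0.65536453 0.02608523 0.22420328] [[-1.1  0.3]
 [-0.  -0.2]
 [ 0.3  0.4]
 [-1.5 -0.1]
 [ 0.2 -0.6]
 [-0.1 -0.1]
 [-1.  -2. ]
 [ 0.9  0.4]
 [ 0.2 -1.2]
 [ 1.  -1.2]]
side [((np.float64(247.6), np.float64(199.4)), np.int32(128)), ((np.float64(199.6), np.float64(239.7)), np.int32(24)), ((np.float64(192.9), np.float64(247.9)), np.int32(20))]
[((np.float64(245.2), np.float64(151.2)), np.int32(61)), ((np.float64(245.2), np.float64(159.4)), np.int32(5))]
top [((np.float64(231.2), np.float64(195.0)), np.int32(141))]
[((np.float64(262.5), np.float64(161.5)), np.int32(4))]
dot [0.6023241  0.00770569 0.23911287] [-0.13 -0.19  0.25  0.05] [ 0.0212 -0.0061  0.1484]
grip [0.50695129 0.09362428 0.15711977] [-0.42 -0.66  0.75  0.13] [-0.0837  0.0988  0.1143]
nutgrip pred [0.58906647 0.01096681 0.21777945] {'side': array([248.56022102, 167.59533389]), 'top': array([261.82129842, 167.69203273])}
```

Call:
drive_tool([
  {"tx":0.05,"ty":0.05,"tz":0.04},
  {"tx":0.2,"ty":0.35,"tz":0.1,"az":-9,"jaw":1},
  {"tx":0.2,"ty":0.35,"tz":0.1,"az":-9},
  {"tx":0.2,"ty":0.35,"tz":0.1,"az":-9},
  {"tx":0.2,"ty":0.35,"tz":0.1,"az":-9},
  {"tx":0.2,"ty":0.35,"tz":0.1,"az":-9},
  {"tx":0.2,"ty":0.35,"tz":0.1,"az":-9},
  {"tx":0.2,"ty":0.35,"tz":0.1,"az":-9},
])

```text
invalid input
```

Call:
drive_tool([
  {"tx":0.057,"ty":0.37,"tz":-0.034},
  {"tx":0.057,"ty":0.37,"tz":-0.034},
  {"tx":0.057,"ty":0.37,"tz":-0.034},
  {"tx":0.057,"ty":0.37,"tz":-0.034},
  {"tx":0.057,"ty":0.37,"tz":-0.034},
  {"tx":0.057,"ty":0.37,"tz":-0.034},
  {"tx":0.057,"ty":0.37,"tz":-0.034},
  {"tx":0.057,"ty":0.37,"tz":-0.034},
])

```text
invalid input
```

Call:
drive_tool([
  {"tx":0.05,"ty":0.05,"tz":0.04,"ax":0,"ay":0,"az":0,"jaw":1},
  {"tx":0.2,"ty":0.35,"tz":0.1,"ax":0,"ay":0,"az":-9,"jaw":1},
  {"tx":0.2,"ty":0.35,"tz":0.1,"ax":0,"ay":0,"az":-9,"jaw":1},
  {"tx":0.2,"ty":0.35,"tz":0.1,"ax":0,"ay":0,"az":-9,"jaw":1},
  {"tx":0.2,"ty":0.35,"tz":0.1,"ax":0,"ay":0,"az":-9,"jaw":1},
  {"tx":0.2,"ty":0.35,"tz":0.1,"ax":0,"ay":0,"az":-9,"jaw":1},
  {"tx":0.2,"ty":0.35,"tz":0.1,"ax":0,"ay":0,"az":-9,"jaw":1},
  {"tx":0.2,"ty":0.35,"tz":0.1,"ax":0,"ay":0,"az":-9,"jaw":1},
])

```text
t: 0.9
tool_pos: [0.4432, -0.2909, 0.2915]
ee_rot: [-3.122, -0.352, 0.0]
contact_force: [0.9, 0.3, -0.3]
opening: 1.002
gripper_force: 0.0
```

Call:
drive_tool([
  {"tx":0.057,"ty":0.37,"tz":-0.034,"ax":0,"ay":0,"az":0,"jaw":1},
  {"tx":0.057,"ty":0.37,"tz":-0.034,"ax":0,"ay":0,"az":0,"jaw":1},
  {"tx":0.057,"ty":0.37,"tz":-0.034,"ax":0,"ay":0,"az":0,"jaw":1},
  {"tx":0.057,"ty":0.37,"tz":-0.034,"ax":0,"ay":0,"az":0,"jaw":1},
  {"tx":0.057,"ty":0.37,"tz":-0.034,"ax":0,"ay":0,"az":0,"jaw":1},
  {"tx":0.057,"ty":0.37,"tz":-0.034,"ax":0,"ay":0,"az":0,"jaw":1},
  {"tx":0.057,"ty":0.37,"tz":-0.034,"ax":0,"ay":0,"az":0,"jaw":1},
  {"tx":0.057,"ty":0.37,"tz":-0.034,"ax":0,"ay":0,"az":0,"jaw":1},
])

```text
t: 1.7
tool_pos: [0.4993, 0.0819, 0.2567]
ee_rot: [-3.119, -0.359, 0.001]
contact_force: [0.2, -0.2, 0.1]
opening: 1.002
gripper_force: 0.0
```

Call:
drive_tool([
  {"tx":0,"ty":0,"tz":0,"ax":0,"ay":0,"az":0,"jaw":0.75},
  {"tx":0,"ty":0,"tz":0,"ax":0,"ay":0,"az":0,"jaw":0.75},
])

```text
t: 1.9
tool_pos: [0.4994, 0.0771, 0.2568]
ee_rot: [3.121, 0.354, -0.002]
contact_force: [-0.7, -1.6, -0.1]
opening: 0.751
gripper_force: 0.0
```

Run:
```python
from h import *
s=bot.get_state(); print(s['t'],s['tool_pos'],s['ee_rot'],s['joints'],s['contact_force'],s['opening'])
f=lambda a:cv2.resize(a,None,fx=4,fy=4,interpolation=cv2.INTER_CUBIC)
ims={n:bot.capture(n)[:,:,::-1] for n in C}
for n in C: cv2.imwrite(f"pics/{n}1.png",ims[n])
cv2.imwrite("pics/crop1.png",np.hstack([f(ims['side'][130:230,200:300]),f(ims['top'][130:230,190:290])]))
```

```text
1.9 [0.49944332 0.07707582 0.25679547] [ 3.12114812e+00  3.54123328e-01 -1.62254675e-03] [-0.0856742   0.27284688 -0.21122095  1.77204181  0.06355375  1.10438508
 -1.66281533] [-0.66583901 -1.59334121 -0.06157392] 0.7513361793373978
```

View pics/crop1.png

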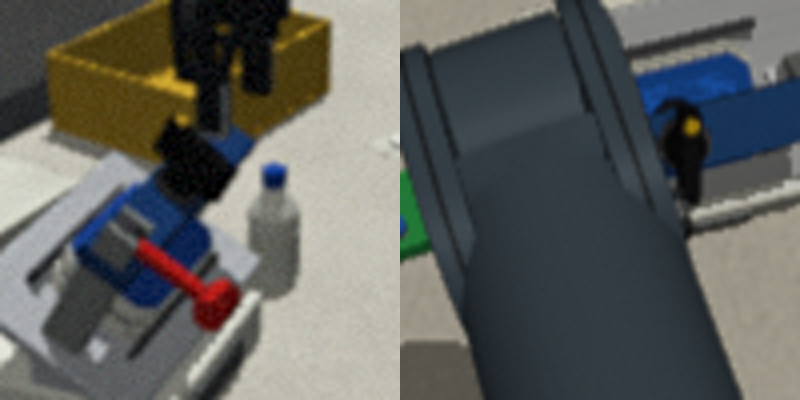

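The picture shows the lever closed (grip at about side px 254,205) and the gripper hovering above it. I'll descend around the barrel and close gently.

Call:
drive_tool([
  {"tx":0.008,"ty":0.017,"tz":-0.04,"ax":0,"ay":0,"az":0,"jaw":0.75},
  {"tx":0.008,"ty":0.017,"tz":-0.08,"ax":0,"ay":0,"az":0,"jaw":0.75},
  {"tx":0.008,"ty":0.017,"tz":-0.119,"ax":0,"ay":0,"az":0,"jaw":0.75},
  {"tx":0.008,"ty":0.017,"tz":-0.119,"ax":0,"ay":0,"az":0,"jaw":0.75},
  {"tx":0.008,"ty":0.017,"tz":-0.119,"ax":0,"ay":0,"az":0,"jaw":0.75},
])

```text
t: 2.5
tool_pos: [0.5079, 0.093, 0.1389]
ee_rot: [3.122, 0.349, -0.001]
contact_force: [0.3, 0.5, 0.7]
opening: 0.747
gripper_force: 0.0
```

Call:
drive_tool([
  {"tx":0,"ty":0,"tz":0,"ax":0,"ay":0,"az":0,"jaw":0.2},
  {"tx":0,"ty":0,"tz":0,"ax":0,"ay":0,"az":0,"jaw":0.2},
  {"tx":0,"ty":0,"tz":0,"ax":0,"ay":0,"az":0,"jaw":0.2},
  {"tx":0,"ty":0,"tz":0,"ax":0,"ay":0,"az":0,"jaw":0.2},
  {"tx":0,"ty":0,"tz":0,"ax":0,"ay":0,"az":0,"jaw":0.2},
], grip_force=25)

```text
t: 3.0
tool_pos: [0.5079, 0.0942, 0.1386]
ee_rot: [-3.122, -0.352, -0.001]
contact_force: [-0.1, -0.2, 0.1]
opening: 0.196
gripper_force: 0.0
```

Run:
```python
from h import *
s=bot.get_state(); print(s)
f=lambda a:cv2.resize(a,None,fx=5,fy=5,interpolation=cv2.INTER_CUBIC)
im=bot.capture('side')[:,:,::-1]
cv2.imwrite("pics/crop2.png",f(im[140:240,200:300]))
```

```text
{'t': 3.0, 'joints': array([-0.12614393,  0.40899602, -0.20752772,  1.92376695,  0.11252325,
        0.819119  , -1.73993066]), 'qd': array([-0.00152777,  0.00391598,  0.00128465,  0.00250758, -0.00108286,
       -0.00353031, -0.00090474]), 'effort': array([ 4.38563386e-02, -5.82452667e+01, -1.12583399e+00, -2.30852741e+01,
        1.28945609e-02,  4.85831697e-03,  2.11671126e-03]), 'tool_pos': array([0.50794229, 0.09415669, 0.13863229]), 'ee_rot': array([-3.12170812e+00, -3.52368978e-01, -1.15070804e-03]), 'contact_force': array([-0.14992211, -0.23999423,  0.14462335]), 'torque': array([0.02589132, 0.00035306, 0.005567  ]), 'gripper_force': 0.0, 'opening': 0.1961938640625893}
```

View pics/crop2.png

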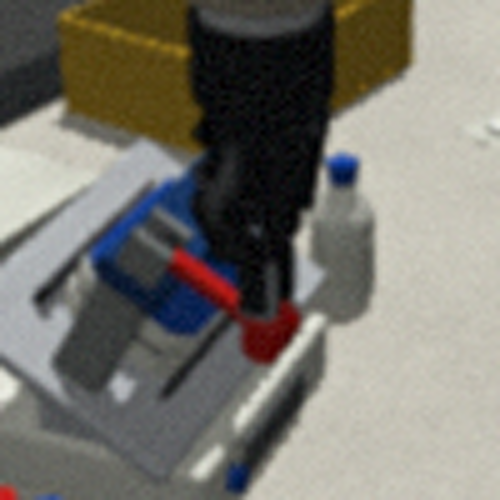

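The fingers closed to 17 mm and missed: the tip sits at about (253,202) and the barrel's centre at about (253.6,207). I'll check the projection.

Run:
```python
from h import *
for X in([.508,.094,.1386],[.508,.094,.157],[.508,.094,.12]): print(X,proj('side',X),proj('top',X))
im={n:cv2.imread(f"pics/{n}0.png").astype(int) for n in C}
for n,b in(("side",(190,225,235,270)),("top",(185,215,220,245))):
    a=im[n][b[0]:b[1],b[2]:b[3]]; r=(a[...,2]>80)&(a[...,1]<a[...,2]*.4)
    print(n,b[0],b[2])
    for row in r: print(''.join('#' if v else '.' for v in row))
```

```text
[0.508, 0.094, 0.1386] [253.99359425 211.43052875] [233.68636823 201.9202546 ]
[0.508, 0.094, 0.157] [253.87007374 205.86069514] [233.20058754 200.97803114]
[0.508, 0.094, 0.12] [254.11621361 216.95972725] [234.163366   202.84544264]
side 190 235
##.................................
####...............................
#####..............................
#######............................
.#######...........................
..#######..........................
....#######........................
.....#######.......................
......#######......................
........#######....................
.........######....####............
...........#####.#######...........
............#############..........
.............############..........
.............############..........
..............##########...........
..............##.#######...........
...................####............
..............#.#..................
................#..................
..............#....................
...................................
...................................
.........................
[... 498 characters left out ...]
.......####.............
........####.............
........####.............
.........###.............
.........####............
.........####............
..........####...........
..........###............
..........####...........
...........######........
..........########.......
........##########.......
........##########.......
........##########.......
........###########......
.........##########......
.........#########.......
.........#####...........
..........#..............
.........................
.........................
.........................
.........................
.........................
.........................
.........................
.........................
```

Run:
```python
from h import *
print(proj('side',[.2514,-.626,.1944]), proj('side',[.4994,.077,.2568]))
y=.224; Yw=np.array([-np.sin(y),np.cos(y),0]); Xw=np.array([np.cos(y),np.sin(y),0])
for k in(-.032,.032): print(proj('side',np.array([.4994,.077,.2668])+k*Yw),proj('side',np.array([.4994,.077,.2668])+k*Xw))
f=lambda a:cv2.resize(a,None,fx=6,fy=6,interpolation=cv2.INTER_CUBIC)
a=cv2.imread('pics/side0.png')[60:160,400:460]; b=cv2.imread('pics/side1.png')[110:210,225:285]
b=b.copy()
cv2.imwrite('pics/cmp.png',np.clip(np.hstack([f(a),f(b)])*2.2,0,255).astype('uint8'))
```

```text
[425.61679936 133.85371249] [259.63038182 172.22973496]
[264.311138   163.91407817] [270.86379036 170.94831062]
[254.61184866 174.05261175] [248.57406719 166.7997107 ]
```

View pics/cmp.png

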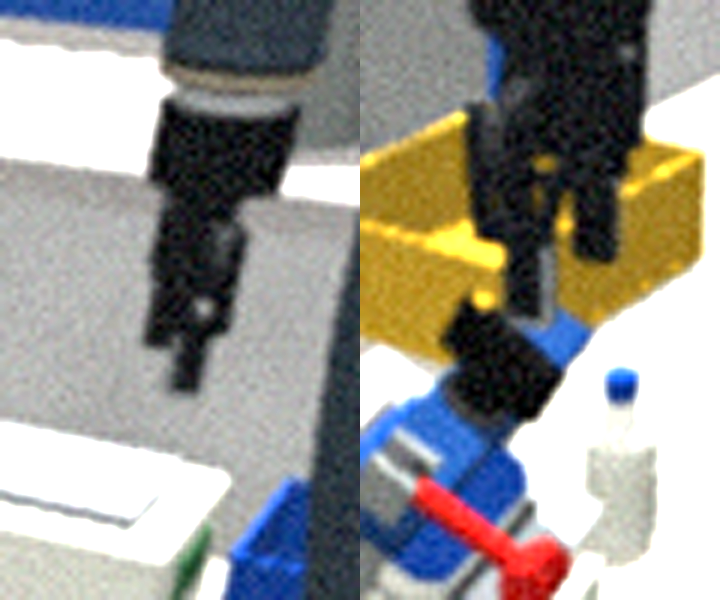

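The visible fingertips end about 30 mm above the reported TCP in both side views (about 10 px). That matches closing on nothing above the barrel. I'll reopen, go 27 mm lower and close again. There's free space there.

Call:
drive_tool([
  {"tx":0,"ty":0,"tz":0,"ax":0,"ay":0,"az":0,"jaw":0.75},
  {"tx":0,"ty":0,"tz":0,"ax":0,"ay":0,"az":0,"jaw":0.75},
  {"tx":0,"ty":0,"tz":0,"ax":0,"ay":0,"az":0,"jaw":0.75},
  {"tx":0,"ty":0,"tz":0,"ax":0,"ay":0,"az":0,"jaw":0.75},
  {"tx":0,"ty":0,"tz":-0.015,"ax":0,"ay":0,"az":0,"jaw":0.75},
  {"tx":0,"ty":0,"tz":-0.027,"ax":0,"ay":0,"az":0,"jaw":0.75},
])

```text
t: 3.65
tool_pos: [0.5078, 0.0941, 0.1107]
ee_rot: [-3.122, -0.352, -0.001]
contact_force: [0.4, -0.9, -0.8]
opening: 0.754
gripper_force: 0.0
```

Call:
drive_tool([
  {"tx":0,"ty":0,"tz":0,"ax":0,"ay":0,"az":0,"jaw":0.2},
  {"tx":0,"ty":0,"tz":0,"ax":0,"ay":0,"az":0,"jaw":0.2},
  {"tx":0,"ty":0,"tz":0,"ax":0,"ay":0,"az":0,"jaw":0.2},
  {"tx":0,"ty":0,"tz":0,"ax":0,"ay":0,"az":0,"jaw":0.2},
  {"tx":0,"ty":0,"tz":0,"ax":0,"ay":0,"az":0,"jaw":0.2},
], grip_force=25)

```text
t: 4.15
tool_pos: [0.5078, 0.0942, 0.1115]
ee_rot: [-3.122, -0.352, -0.0]
contact_force: [-0.2, -0.5, -0.6]
opening: 0.345
gripper_force: 28.0
```

Run:
```python
from h import *
s=bot.get_state(); print({k:np.round(s[k],3) for k in s})
f=lambda a:cv2.resize(a,None,fx=5,fy=5,interpolation=cv2.INTER_CUBIC)
im=bot.capture('side')[:,:,::-1]
cv2.imwrite("pics/crop3.png",np.clip(f(im[140:240,200:300])*1.6,0,255).astype('uint8'))
```

```text
{'t': np.float64(4.15), 'joints': array([-0.132,  0.444, -0.202,  1.956,  0.126,  0.753, -1.753]), 'qd': array([-0.001,  0.001, -0.001, -0.   , -0.002, -0.   , -0.   ]), 'effort': array([ 1.6400e-01, -5.9378e+01, -9.4600e-01, -2.1966e+01,  5.2000e-02,
       -2.3200e-01, -6.0000e-02]), 'tool_pos': array([0.508, 0.094, 0.111]), 'ee_rot': array([-3.122, -0.352, -0.   ]), 'contact_force': array([-0.229, -0.5  , -0.605]), 'torque': array([0.003, 0.088, 0.069]), 'gripper_force': np.float64(27.997), 'opening': np.float64(0.345)}
```

View pics/crop3.png

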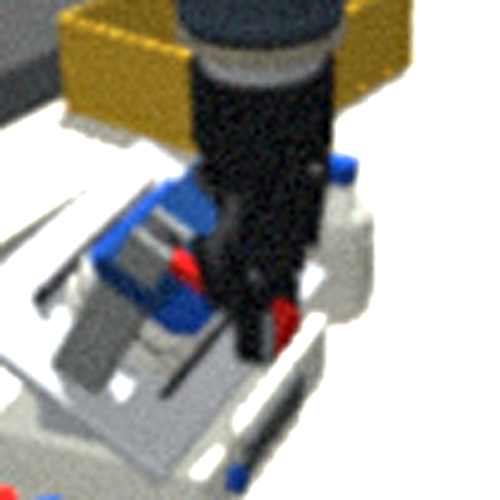

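It's gripped: the opening is 29 mm on the 30 mm barrel, with the finger beside the barrel at (251,210). Next I'll open the lever along its arc, starting with 0 to 0.9 rad.

Call:
drive_tool([
  {"tx":-0.005,"ty":-0.001,"tz":0.011,"ax":0,"ay":0,"az":0,"jaw":0.2},
  {"tx":-0.0085,"ty":-0.0019,"tz":0.0223,"ax":0,"ay":0,"az":0,"jaw":0.2},
  {"tx":-0.0102,"ty":-0.0023,"tz":0.0345,"ax":0,"ay":0,"az":0,"jaw":0.2},
  {"tx":-0.0102,"ty":-0.0023,"tz":0.0461,"ax":0,"ay":0,"az":0,"jaw":0.2},
  {"tx":-0.0085,"ty":-0.0019,"tz":0.058,"ax":0,"ay":0,"az":0,"jaw":0.2},
  {"tx":-0.005,"ty":-0.0011,"tz":0.0694,"ax":0,"ay":0,"az":0,"jaw":0.2},
  {"tx":-0.005,"ty":-0.0011,"tz":0.0694,"ax":0,"ay":0,"az":0,"jaw":0.2},
], grip_force=30)

```text
t: 4.9
tool_pos: [0.5036, 0.0931, 0.1826]
ee_rot: [-3.122, -0.352, -0.004]
contact_force: [0.8, -1.0, 0.1]
opening: 0.347
gripper_force: 30.5
```

Call:
drive_tool([
  {"tx":0.0051,"ty":0.0012,"tz":0.0108,"ax":0,"ay":0,"az":0,"jaw":0.2},
  {"tx":0.0117,"ty":0.0026,"tz":0.0207,"ax":0,"ay":0,"az":0,"jaw":0.2},
  {"tx":0.0197,"ty":0.0044,"tz":0.0295,"ax":0,"ay":0,"az":0,"jaw":0.2},
  {"tx":0.0289,"ty":0.0065,"tz":0.0369,"ax":0,"ay":0,"az":0,"jaw":0.2},
  {"tx":0.0499,"ty":0.0113,"tz":0.0472,"ax":0,"ay":0,"az":0,"jaw":0.2},
  {"tx":0.073,"ty":0.0166,"tz":0.0506,"ax":0,"ay":0,"az":0,"jaw":0.2},
  {"tx":0.0923,"ty":0.0209,"tz":0.048,"ax":0,"ay":0,"az":0,"jaw":0.2},
  {"tx":0.0923,"ty":0.0209,"tz":0.048,"ax":0,"ay":0,"az":0,"jaw":0.2},
])

```text
t: 5.7
tool_pos: [0.597, 0.1152, 0.2283]
ee_rot: [-3.12, -0.353, -0.002]
contact_force: [2.6, 3.2, 4.5]
opening: 0.34
gripper_force: 36.3
```

Run:
```python
from h import *
s=bot.get_state(); print({k:np.round(s[k],3) for k in s})
```

```text
{'t': np.float64(5.7), 'joints': array([-0.134,  0.451, -0.206,  1.571,  0.098,  1.128, -1.707]), 'qd': array([ 0.003, -0.033, -0.   ,  0.043, -0.004, -0.005,  0.   ]), 'effort': array([ 8.3000e-01, -6.3075e+01, -4.5800e-01, -2.6311e+01,  4.0000e-01,
        1.0600e+00, -3.1000e-02]), 'tool_pos': array([0.597, 0.115, 0.228]), 'ee_rot': array([-3.12e+00, -3.53e-01, -2.00e-03]), 'contact_force': array([2.565, 3.221, 4.51 ]), 'torque': array([ 0.403, -0.411,  0.05 ]), 'gripper_force': np.float64(36.296), 'opening': np.float64(0.34)}
```

Run:
```python
from h import *
x0,y0,yaw=np.load('pose.npy');R=Rz(yaw)
def tolocal(X):
    d=R.T@(X-[x0,y0,0])-P; return np.round([d@S,d@Y,d@N],4)
X,e=tri({"top":np.array([262.5,161.5]),"side":np.array([245.2,159.4])});print("dot",X,e,tolocal(X))
a=cv2.imread('pics/top0.png').astype(int)[150:186,248:276]
for i,row in enumerate(a): print(150+i,''.join('Y' if (v[2]>100 and v[0]<80) else '#' if v.max()<45 else '.' for v in row))
b=cv2.imread('pics/side0.png').astype(int)[152:186,232:266]
for i,row in enumerate(b): print(152+i,''.join('Y' if (v[2]>100 and v[0]<80) else '#' if v.max()<50 else '.' for v in row))
for phi in(0,-.15,-.3,-.45):
  for n in(.148,.114):
    q=[R@loc(k*np.cos(phi),k*np.sin(phi),n)+[x0,y0,0] for k in(.033,-.033)]
    print(phi,n,[np.round(proj(c,w),1) for c in('top','side') for w in q])
```

```text
dot [0.60140289 0.0090504  0.24020568] [-0.13 -0.19  0.25  0.05] [ 0.0213 -0.0046  0.1496]
150 ............................
151 ............................
152 ............................
153 ............................
154 ............................
155 ........#####...............
156 .......#########............
157 ......###..######...........
158 ...........######...........
159 ..........####..##..........
160 .........####.YY.#..........
161 ........#####.YYY#..........
162 ........#####.YY.#..........
163 .......######...###.........
164 .......############.........
165 ......#############.........
166 ......#############.........
167 ......#############.........
168 ......#############.........
169 .......############.........
170 .......###########..........
171 .......###########..........
172 .......###########..........
173 .......##..######...........
174 ...........######...........
175 ...........######...........
176 ...........######...........
177 ...........######...........
178 ...........######...........
179 ............#####...........
180 ............###
[... 1634 characters left out ...]
]), array([263.5, 176.5]), array([236.6, 166.1]), array([254.2, 179.3])]
-0.15 0.148 [array([261.5, 157.1]), array([263.1, 180.5]), array([242.2, 157.5]), array([258.5, 172.1])]
-0.15 0.114 [array([260.2, 153.9]), array([261.7, 176.8]), array([237.4, 165.5]), array([253.4, 179.9])]
-0.3 0.148 [array([263.4, 157.1]), array([261.3, 180.6]), array([243.2, 157.1]), array([257.6, 172.6])]
-0.3 0.114 [array([262. , 153.9]), array([260. , 176.8]), array([238.4, 165.1]), array([252.5, 180.4])]
-0.45 0.148 [array([265.2, 157.3]), array([259.5, 180.4]), array([244.4, 156.8]), array([256.4, 172.9])]
-0.45 0.114 [array([263.7, 154.1]), array([258.2, 176.6]), array([239.6, 164.8]), array([251.3, 180.7])]
```

Call:
drive_tool([
  {"tx":0,"ty":0,"tz":0,"ax":0,"ay":0,"az":0,"jaw":0.65},
  {"tx":0,"ty":0,"tz":0,"ax":0,"ay":0,"az":0,"jaw":0.65},
  {"tx":0,"ty":0,"tz":0,"ax":0,"ay":0,"az":0,"jaw":0.65},
  {"tx":0,"ty":0,"tz":0.04,"ax":0,"ay":0,"az":0,"jaw":0.65},
  {"tx":0,"ty":0,"tz":0.08,"ax":0,"ay":0,"az":0,"jaw":0.65},
  {"tx":0,"ty":0,"tz":0.12,"ax":0,"ay":0,"az":0,"jaw":0.65},
  {"tx":-0.04,"ty":-0.04,"tz":0.12,"ax":0,"ay":0,"az":80,"jaw":0.65},
  {"tx":-0.08,"ty":-0.07,"tz":0.12,"ax":0,"ay":0,"az":80,"jaw":0.65},
])

```text
t: 6.5
tool_pos: [0.5201, 0.0473, 0.3493]
ee_rot: [3.031, 0.824, 0.003]
contact_force: [-0.3, -1.9, 0.2]
opening: 0.652
gripper_force: 0.0
```

Call:
drive_tool([
  {"tx":0,"ty":0,"tz":0,"ax":0,"ay":0,"az":80,"jaw":0.65},
  {"tx":0,"ty":0,"tz":0,"ax":0,"ay":0,"az":80,"jaw":0.65},
  {"tx":0,"ty":0,"tz":0,"ax":0,"ay":0,"az":80,"jaw":0.65},
  {"tx":0,"ty":0,"tz":0,"ax":0,"ay":0,"az":80,"jaw":0.65},
  {"tx":0,"ty":0,"tz":0,"ax":0,"ay":0,"az":80,"jaw":0.65},
  {"tx":0,"ty":0,"tz":0,"ax":0,"ay":0,"az":80,"jaw":0.65},
  {"tx":0,"ty":0,"tz":0,"ax":0,"ay":0,"az":80,"jaw":0.65},
  {"tx":0,"ty":0,"tz":0,"ax":0,"ay":0,"az":80,"jaw":0.65},
])

```text
t: 7.3
tool_pos: [0.5196, 0.0476, 0.3487]
ee_rot: [2.037, 2.392, -0.001]
contact_force: [0.4, 0.4, 0.1]
opening: 0.646
gripper_force: 0.0
```

Run:
```python
from h import *
from scipy.spatial.transform import Rotation as Ro
s=bot.get_state(); print(s['t'],s['tool_pos'],s['ee_rot'],s['joints'],s['contact_force'])
x0,y0,yaw=np.load('pose.npy');R=Rz(yaw)
phi=-.25; y=R@(np.cos(phi)*Y-np.sin(phi)*S); z=-R@N; x=np.cross(y,z)
Rt=np.c_[x,y,z]; d=Rt@Ro.from_rotvec(s['ee_rot']).as_matrix().T
print(np.rad2deg(Ro.from_matrix(d).as_rotvec()))
for ride in(0,.02): print(R@loc(0,0,.136+ride)+[x0,y0,0])
cv2.imwrite('pics/side4.png',bot.capture('side')[:,:,::-1]);
```

```text
7.3 [0.51957753 0.04759825 0.34867836] [ 2.03682819e+00  2.39153977e+00 -8.13170009e-04] [ 0.16249586  0.2610184  -0.46305012  1.55518393  0.11881162  1.35362562
 -0.15281887] [0.3898123  0.41248524 0.13400469]
[-14.6344962  -28.97546188  77.42735098]
[0.58906647 0.01096681 0.21777945]
[0.57931675 0.00874351 0.23509996]
```

Call:
drive_tool([
  {"tx":0.02,"ty":-0.02,"tz":0,"ax":-14.6,"ay":-29,"az":77.4,"jaw":0.65},
  {"tx":0.04,"ty":-0.041,"tz":-0.02,"ax":-14.6,"ay":-29,"az":77.4,"jaw":0.65},
  {"tx":0.049,"ty":-0.041,"tz":-0.04,"ax":-14.6,"ay":-29,"az":77.4,"jaw":0.65},
  {"tx":0.049,"ty":-0.041,"tz":-0.04,"ax":-14.6,"ay":-29,"az":77.4,"jaw":0.65},
  {"tx":0.049,"ty":-0.041,"tz":-0.04,"ax":-14.6,"ay":-29,"az":77.4,"jaw":0.65},
  {"tx":0.049,"ty":-0.041,"tz":-0.06,"ax":-14.6,"ay":-29,"az":77.4,"jaw":0.65},
  {"tx":0.049,"ty":-0.041,"tz":-0.07,"ax":-14.6,"ay":-29,"az":77.4,"jaw":0.65},
  {"tx":0.049,"ty":-0.041,"tz":-0.08,"ax":-14.6,"ay":-29,"az":77.4,"jaw":0.65},
])

```text
t: 8.15
tool_pos: [0.5684, 0.0071, 0.2684]
ee_rot: [0.389, 2.68, 0.145]
contact_force: [0.5, -1.0, -0.5]
opening: 0.647
gripper_force: 0.0
```

Run:
```python
from h import *
from scipy.spatial.transform import Rotation as Ro
s=bot.get_state(); print(s['t'],s['tool_pos'],s['ee_rot'],s['joints'],s['contact_force'])
x0,y0,yaw=np.load('pose.npy');R=Rz(yaw)
phi=-.25; y=R@(np.cos(phi)*Y-np.sin(phi)*S); z=-R@N; x=np.cross(y,z)
Rt=np.c_[x,y,z]; d=Rt@Ro.from_rotvec(s['ee_rot']).as_matrix().T
print(np.rad2deg(Ro.from_matrix(d).as_rotvec()))
```

```text
8.15 [0.56835737 0.00707654 0.26838449] [0.38859823 2.68009488 0.14512561] [ 0.46550485  0.15925611 -0.64660022  2.03153441  0.23113466  0.54999849
  0.95847478] [ 0.46084788 -0.95968995 -0.51700329]
[-2.80023076 -5.16033154 14.13555995]
```

Call:
drive_tool([
  {"tx":0,"ty":0,"tz":-0.005,"ax":-2.8,"ay":-5.2,"az":14.1,"jaw":0.65},
  {"tx":0,"ty":0,"tz":-0.01,"ax":-2.8,"ay":-5.2,"az":14.1,"jaw":0.65},
  {"tx":0,"ty":0,"tz":-0.01,"ax":-2.8,"ay":-5.2,"az":14.1,"jaw":0.65},
])

```text
t: 8.45
tool_pos: [0.5672, 0.0047, 0.2571]
ee_rot: [0.044, 2.631, 0.164]
contact_force: [-0.2, -0.1, -0.6]
opening: 0.65
gripper_force: 0.0
```

Run:
```python
from h import *
from scipy.spatial.transform import Rotation as Ro
s=bot.get_state(); print(s['t'],s['tool_pos'],s['ee_rot'],s['joints'],s['contact_force'])
Rt=Ro.from_rotvec(s['ee_rot']).as_matrix(); p=s['tool_pos']
ims={n:bot.capture(n)[:,:,::-1] for n in C}
for n in C: cv2.imwrite(f"pics/{n}5.png",ims[n])
print('z',Rt[:,2])
for nm,q in(('A',p-.0275*Rt[:,2]),('B',p+[0,0,.0275])):
    for k in(-1,1):
        w=q-.009*Rt[:,2]+k*.035*Rt[:,1]; print(nm,k,[np.round(proj(n,w),1) for n in C])
x0,y0,yaw=np.load('pose.npy');R=Rz(yaw)
print('nut',[np.round(proj(n,R@loc(0,0,.154)+[x0,y0,0]),1) for n in C])
f=lambda a:cv2.resize(a,None,fx=4,fy=4,interpolation=cv2.INTER_CUBIC)
cv2.imwrite("pics/crop5.png",np.clip(np.hstack([f(ims['side'][110:230,200:300]),f(ims['top'][110:230,205:305])])*1.6,0,255).astype('uint8'))
```

```text
8.45 [0.56723854 0.00473746 0.25708333] [0.04392073 2.63135167 0.16408911] [ 0.63694962  0.16525271 -0.75917455  2.11716036  0.12331211  0.38963725
  1.35022633] [-0.20032438 -0.07873328 -0.62884179]
z [ 0.4845401   0.10840112 -0.86802655]
A -1 [array([268.3, 144.8]), array([279.4, 176.7])]
A 1 [array([253.7, 150. ]), array([252.1, 176.5])]
B -1 [array([263.9, 142.9]), array([278.1, 171.3])]
B 1 [array([249.2, 148. ]), array([250.8, 171.1])]
nut [array([251.2, 163.3]), array([262.6, 169.6])]
```

View pics/crop5.png

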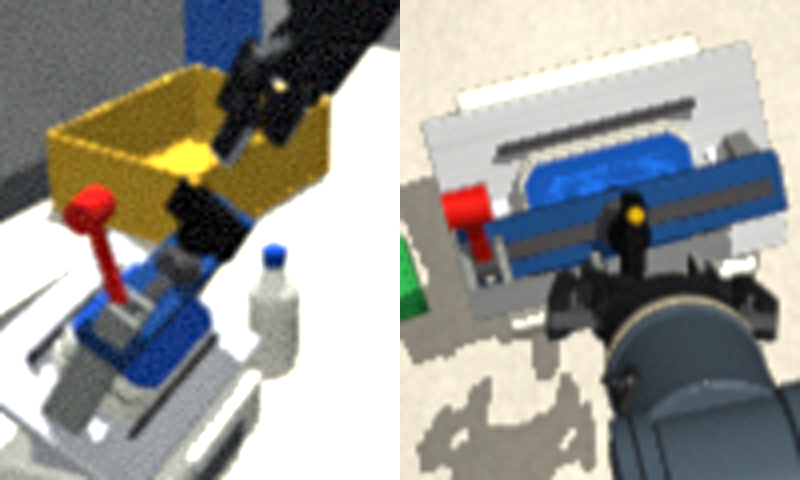

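The picture shows the lever open (grip at side px about 223,162) and the wing at about (263,165) in the top view, with the fingertips about 45 mm short of it. The tips match an offset along the tool axis, so I'll advance along the axis and grip the wing.

Call:
drive_tool([
  {"tx":0.011,"ty":0.003,"tz":-0.02,"ax":0,"ay":0,"az":0,"jaw":0.65},
  {"tx":0.022,"ty":0.006,"tz":-0.04,"ax":0,"ay":0,"az":0,"jaw":0.65},
  {"tx":0.034,"ty":0.009,"tz":-0.062,"ax":0,"ay":0,"az":0,"jaw":0.65},
  {"tx":0.034,"ty":0.009,"tz":-0.062,"ax":0,"ay":0,"az":0,"jaw":0.65},
])

```text
t: 8.95
tool_pos: [0.6036, 0.0179, 0.1948]
ee_rot: [0.041, 2.632, 0.168]
contact_force: [0.1, -0.3, -0.1]
opening: 0.651
gripper_force: 0.0
```

Call:
drive_tool([
  {"tx":0,"ty":0,"tz":0,"ax":0,"ay":0,"az":0,"jaw":0},
  {"tx":0,"ty":0,"tz":0,"ax":0,"ay":0,"az":0,"jaw":0},
  {"tx":0,"ty":0,"tz":0,"ax":0,"ay":0,"az":0,"jaw":0},
  {"tx":0,"ty":0,"tz":0,"ax":0,"ay":0,"az":0,"jaw":0},
  {"tx":0,"ty":0,"tz":0,"ax":0,"ay":0,"az":0,"jaw":0},
  {"tx":0,"ty":0,"tz":0,"ax":0,"ay":0,"az":0,"jaw":0},
], grip_force=60)

```text
t: 9.55
tool_pos: [0.6033, 0.0124, 0.1978]
ee_rot: [0.045, 2.628, 0.161]
contact_force: [-1.6, -9.0, 3.2]
opening: 0.148
gripper_force: 60.0
```

Run:
```python
from h import *
from scipy.spatial.transform import Rotation as Ro
s=bot.get_state(); print({k:np.round(s[k],3) for k in s})
Rt=Ro.from_rotvec(s['ee_rot']).as_matrix(); print('F tool',Rt.T@s['contact_force'],'M tool',Rt.T@s['torque'])
print(Rt)
```

```text
{'t': np.float64(9.55), 'joints': array([ 0.384,  0.284, -0.539,  2.148,  0.373,  0.241,  1.098]), 'qd': array([-0.   ,  0.001, -0.003, -0.003, -0.001,  0.   ,  0.001]), 'effort': array([ -4.641, -43.831,  -7.747, -23.952,  -0.785,  -3.906,  -0.384]), 'tool_pos': array([0.603, 0.012, 0.198]), 'ee_rot': array([0.045, 2.628, 0.161]), 'contact_force': array([-1.59 , -9.022,  3.216]), 'torque': array([-1.612,  0.44 , -0.424]), 'gripper_force': np.float64(60.044), 'opening': np.float64(0.148)}
F tool [-0.72403062 -8.56412564 -4.51757695] M tool [ 1.63901967  0.3817027  -0.37304415]
[[-0.87284132  0.00207847  0.4879997 ]
 [ 0.06153248  0.99247854  0.10583051]
 [-0.48410926  0.12240107 -0.86640418]]
```

The wing is gripped: the opening reads 12.6 mm and the wing sits about 5 mm towards -y. I'll correct that offset and turn clockwise about -n by roughly 1.4 rad.

Call:
drive_tool([
  {"tx":0,"ty":-0.005,"tz":0.001,"ax":4,"ay":0.9,"az":-7,"jaw":0},
  {"tx":0,"ty":-0.005,"tz":0.001,"ax":33.2,"ay":7.2,"az":-58.9,"jaw":0},
  {"tx":0,"ty":-0.005,"tz":0.001,"ax":33.2,"ay":7.2,"az":-58.9,"jaw":0},
  {"tx":0,"ty":-0.005,"tz":0.001,"ax":33.2,"ay":7.2,"az":-58.9,"jaw":0},
])

```text
t: 9.95
tool_pos: [0.6024, 0.0095, 0.1975]
ee_rot: [0.826, 2.537, 0.365]
contact_force: [2.3, -3.0, -9.9]
opening: 0.15
gripper_force: 60.5
```

```bash
cat > n.py <<'E'
from h import *
from scipy.spatial.transform import Rotation as Ro
s=bot.get_state(); x0,y0,yaw=np.load('pose.npy');R=Rz(yaw)
Rt=Ro.from_rotvec(s['ee_rot']).as_matrix()
print(s['t'],np.round(s['tool_pos'],4),s['ee_rot'],np.round(s['joints'],3),round(s['opening'],3))
print('F tool',np.round(Rt.T@s['contact_force'],1),'M tool',np.round(Rt.T@s['torque'],2),'z',np.round(Rt[:,2],3))
yl=R.T@Rt[:,1]; print('wing angle rad (S->Y, closing axis from Y)',np.arctan2(-(yl@S),yl@Y))
E
python3 n.py
```

```text
9.95 [0.6024 0.0095 0.1975] [0.8256396  2.53710952 0.36489798] [ 0.297  0.271 -0.412  2.153  0.155  0.222  0.726] 0.15
F tool [-0.3 -5.   9.3] M tool [ 1.32  0.2  -0.44] z [ 0.488  0.11  -0.866]
wing angle rad (S->Y, closing axis from Y) -0.8530424083601625
```

Call:
drive_tool([
  {"tx":0,"ty":-0.002,"tz":0,"ax":22.4,"ay":5.1,"az":-39.8,"jaw":0},
  {"tx":0,"ty":-0.002,"tz":0,"ax":22.4,"ay":5.1,"az":-39.8,"jaw":0},
  {"tx":0,"ty":-0.002,"tz":0,"ax":22.4,"ay":5.1,"az":-39.8,"jaw":0},
  {"tx":0,"ty":-0.002,"tz":0,"ax":22.4,"ay":5.1,"az":-39.8,"jaw":0},
  {"tx":0,"ty":-0.002,"tz":0,"ax":22.4,"ay":5.1,"az":-39.8,"jaw":0},
  {"tx":0,"ty":-0.002,"tz":0,"ax":22.4,"ay":5.1,"az":-39.8,"jaw":0},
  {"tx":0,"ty":-0.002,"tz":0,"ax":22.4,"ay":5.1,"az":-39.8,"jaw":0},
])

```text
t: 10.65
tool_pos: [0.5993, 0.0074, 0.1954]
ee_rot: [1.817, 2.097, 0.591]
contact_force: [-6.3, -4.5, -9.7]
opening: 0.145
gripper_force: 60.3
```

```bash
python3 n.py
```

```text
10.65 [0.5993 0.0074 0.1954] [1.81711975 2.0973974  0.59094783] [ 0.148  0.26  -0.219  2.16  -0.136  0.22   0.218] 0.145
F tool [ -3.8 -10.7   4.9] M tool [ 2.45 -0.63 -0.22] z [ 0.482  0.109 -0.869]
wing angle rad (S->Y, closing axis from Y) -1.651792392581883
```

Call:
drive_tool([
  {"tx":0,"ty":0,"tz":0,"ax":0,"ay":0,"az":0,"jaw":0.65},
  {"tx":0,"ty":0,"tz":0,"ax":0,"ay":0,"az":0,"jaw":0.65},
  {"tx":0,"ty":0,"tz":0,"ax":0,"ay":0,"az":0,"jaw":0.65},
  {"tx":0,"ty":0,"tz":0,"ax":0,"ay":0,"az":0,"jaw":0.65},
  {"tx":-0.014,"ty":-0.003,"tz":0.025,"ax":0,"ay":0,"az":0,"jaw":0.65},
  {"tx":-0.034,"ty":-0.008,"tz":0.061,"ax":0,"ay":0,"az":0,"jaw":0.65},
  {"tx":-0.034,"ty":-0.008,"tz":0.1,"ax":0,"ay":0,"az":0,"jaw":0.65},
  {"tx":-0.034,"ty":-0.008,"tz":0.14,"ax":0,"ay":0,"az":0,"jaw":0.65},
])

```text
t: 11.45
tool_pos: [0.5685, 0.0006, 0.3395]
ee_rot: [1.808, 2.095, 0.597]
contact_force: [1.3, 0.1, 0.9]
opening: 0.65
gripper_force: 0.0
```

```bash
python3 n.py
cat > lev.py <<'E'
from h import *
from scipy.spatial.transform import Rotation as Ro
s=bot.get_state(); d=Ro.from_rotvec([-3.121,-.352,0])*Ro.from_rotvec(s['ee_rot']).inv()
print('turn to lever pose',np.round(d.as_rotvec(degrees=True),1),'shift',np.round(np.array([.596,.114,.32])-s['tool_pos'],3))
E
python3 lev.py
```

```text
11.45 [0.5685 0.0006 0.3395] [1.80835081 2.09539178 0.59691834] [ 0.218  0.043 -0.239  1.978 -0.159  0.613  0.235] 0.65
F tool [-0.1  1.6 -0.2] M tool [ 0.44 -0.04 -0.03] z [ 0.489  0.11  -0.866]
wing angle rad (S->Y, closing axis from Y) -1.647738696519115
turn to lever pose [ 16.6  28.6 -83.4] shift [ 0.028  0.113 -0.019]
```

Call:
drive_tool([
  {"tx":0,"ty":0.02,"tz":0.01,"ax":16.6,"ay":28.6,"az":-83.4,"jaw":0.65},
  {"tx":0.01,"ty":0.05,"tz":0.01,"ax":16.6,"ay":28.6,"az":-83.4,"jaw":0.65},
  {"tx":0.02,"ty":0.08,"tz":0.01,"ax":16.6,"ay":28.6,"az":-83.4,"jaw":0.65},
  {"tx":0.028,"ty":0.113,"tz":0.01,"ax":16.6,"ay":28.6,"az":-83.4,"jaw":0.65},
  {"tx":0.028,"ty":0.113,"tz":0.01,"ax":16.6,"ay":28.6,"az":-83.4,"jaw":0.65},
  {"tx":0.028,"ty":0.113,"tz":0.01,"ax":16.6,"ay":28.6,"az":-83.4,"jaw":0.65},
  {"tx":0.028,"ty":0.113,"tz":0,"ax":16.6,"ay":28.6,"az":-83.4,"jaw":0.65},
  {"tx":0.028,"ty":0.113,"tz":-0.01,"ax":16.6,"ay":28.6,"az":-83.4,"jaw":0.65},
])

```text
t: 12.25
tool_pos: [0.5974, 0.115, 0.3279]
ee_rot: [2.788, 1.143, 0.259]
contact_force: [-0.0, 0.3, 0.7]
opening: 0.648
gripper_force: 0.0
```

```bash
python3 lev.py; python3 n.py
```

```text
turn to lever pose [  5.7  10.7 -31.6] shift [-0.001 -0.001 -0.008]
12.25 [0.5974 0.115  0.3279] [2.78847906 1.14294405 0.25910846] [-0.175  0.278 -0.222  1.593  0.196  1.112 -1.249] 0.648
F tool [ 0.3 -0.1 -0.7] M tool [ 0.11 -0.17  0.02] z [ 0.201 -0.043 -0.979]
wing angle rad (S->Y, closing axis from Y) -2.5825627793284727
```

Call:
drive_tool([
  {"tx":-0.001,"ty":-0.001,"tz":0,"ax":5.7,"ay":10.7,"az":-31.6,"jaw":0.65},
  {"tx":-0.001,"ty":-0.001,"tz":0,"ax":5.7,"ay":10.7,"az":-31.6,"jaw":0.65},
  {"tx":-0.001,"ty":-0.001,"tz":0,"ax":5.7,"ay":10.7,"az":-31.6,"jaw":0.65},
  {"tx":-0.001,"ty":-0.001,"tz":0,"ax":5.7,"ay":10.7,"az":-31.6,"jaw":0.65},
  {"tx":-0.001,"ty":-0.001,"tz":-0.035,"ax":5.7,"ay":10.7,"az":-31.6,"jaw":0.65},
  {"tx":-0.001,"ty":-0.001,"tz":-0.07,"ax":5.7,"ay":10.7,"az":-31.6,"jaw":0.65},
  {"tx":-0.001,"ty":-0.001,"tz":-0.0995,"ax":5.7,"ay":10.7,"az":-31.6,"jaw":0.65},
  {"tx":-0.001,"ty":-0.001,"tz":-0.0995,"ax":5.7,"ay":10.7,"az":-31.6,"jaw":0.65},
])

```text
t: 13.05
tool_pos: [0.594, 0.1124, 0.2244]
ee_rot: [-3.121, -0.359, 0.011]
contact_force: [-0.3, -0.3, 0.1]
opening: 0.65
gripper_force: 0.0
```

Call:
drive_tool([
  {"tx":0,"ty":0,"tz":0,"ax":0,"ay":0,"az":0,"jaw":0.2},
  {"tx":0,"ty":0,"tz":0,"ax":0,"ay":0,"az":0,"jaw":0.2},
  {"tx":0,"ty":0,"tz":0,"ax":0,"ay":0,"az":0,"jaw":0.2},
  {"tx":0,"ty":0,"tz":0,"ax":0,"ay":0,"az":0,"jaw":0.2},
  {"tx":0,"ty":0,"tz":0,"ax":0,"ay":0,"az":0,"jaw":0.2},
], grip_force=30)

```text
t: 13.55
tool_pos: [0.5969, 0.1149, 0.2304]
ee_rot: [-3.118, -0.361, -0.005]
contact_force: [-1.6, 4.7, 4.9]
opening: 0.343
gripper_force: 34.1
```

```bash
python3 n.py
```

```text
13.55 [0.5969 0.1149 0.2304] [-3.11792037 -0.36087221 -0.00531377] [-0.185  0.445 -0.125  1.572  0.057  1.125 -1.663] 0.343
F tool [-0.4 -5.  -4.8] M tool [ 1.07 -0.19  0.04] z [ 0.003  0.003 -1.   ]
wing angle rad (S->Y, closing axis from Y) -3.137395229610723
```

Call:
drive_tool([
  {"tx":-0.0193,"ty":-0.0043,"tz":0.0026,"ax":0,"ay":0,"az":0,"jaw":0.2},
  {"tx":-0.0424,"ty":-0.0096,"tz":-0.0008,"ax":0,"ay":0,"az":0,"jaw":0.2},
  {"tx":-0.0634,"ty":-0.0144,"tz":-0.0111,"ax":0,"ay":0,"az":0,"jaw":0.2},
  {"tx":-0.0806,"ty":-0.0183,"tz":-0.0273,"ax":0,"ay":0,"az":0,"jaw":0.2},
  {"tx":-0.0872,"ty":-0.0198,"tz":-0.0372,"ax":0,"ay":0,"az":0,"jaw":0.2},
  {"tx":-0.0923,"ty":-0.0209,"tz":-0.048,"ax":0,"ay":0,"az":0,"jaw":0.2},
  {"tx":-0.0923,"ty":-0.0209,"tz":-0.048,"ax":0,"ay":0,"az":0,"jaw":0.2},
])

```text
t: 14.25
tool_pos: [0.4997, 0.0919, 0.1797]
ee_rot: [-3.12, -0.361, 0.01]
contact_force: [-13.6, 1.8, 3.9]
opening: 0.342
gripper_force: 34.1
```

```bash
cat > f.py <<'E'
from h import *
s=bot.get_state(); x0,y0,yaw=np.load('pose.npy');R=Rz(yaw)
G0=np.array([.508,.094,.1115]); d=R.T@(s['tool_pos']-(G0+.08*R@S))
th=np.arctan2(d@N,-(d@S)); F=R.T@s['contact_force']
print('t',s['t'],'th',round(th,3),'r',np.round(np.hypot(d@N,d@S),4),'Ftan',round(F@(np.sin(th)*S+np.cos(th)*N),2),'Frad',round(F@(-np.cos(th)*S+np.sin(th)*N),2),'Fy',round(F[1],2),s['tool_pos'],s['opening'])
E
python3 f.py
```

```text
t 14.25 th 0.871 r 0.0828 Ftan -0.71 Frad 13.39 Fy 4.79 [0.49968557 0.09193872 0.17967403] 0.34152180750473365
```

Call:
drive_tool([
  {"tx":-0.008,"ty":0.001,"tz":0.002,"ax":0,"ay":0,"az":0,"jaw":0.2},
  {"tx":-0.008,"ty":0.001,"tz":0.002,"ax":0,"ay":0,"az":0,"jaw":0.2},
])

```text
t: 14.45
tool_pos: [0.5015, 0.093, 0.1847]
ee_rot: [-3.121, -0.357, -0.019]
contact_force: [13.8, 0.1, -4.6]
opening: 0.345
gripper_force: 33.3
```

```bash
python3 f.py
```

```text
t 14.45 th 0.936 r 0.0828 Ftan 1.15 Frad -14.23 Fy -2.99 [0.50153058 0.0929555  0.1846825 ] 0.34525468991448294
```

Call:
drive_tool([
  {"tx":0.0003,"ty":-0.0008,"tz":-0.0121,"ax":0,"ay":0,"az":0,"jaw":0.2},
  {"tx":0.0003,"ty":-0.0008,"tz":-0.0121,"ax":0,"ay":0,"az":0,"jaw":0.2},
])

```text
t: 14.65
tool_pos: [0.497, 0.0918, 0.1704]
ee_rot: [-3.121, -0.358, -0.002]
contact_force: [1.2, -0.1, -1.5]
opening: 0.342
gripper_force: 33.8
```

Call:
drive_tool([
  {"tx":-0.0017,"ty":-0.0004,"tz":-0.0078,"ax":0,"ay":0,"az":0,"jaw":0.2},
  {"tx":-0.0017,"ty":-0.0004,"tz":-0.0078,"ax":0,"ay":0,"az":0,"jaw":0.2},
])

```text
t: 14.85
tool_pos: [0.4958, 0.0916, 0.1624]
ee_rot: [-3.121, -0.358, -0.004]
contact_force: [5.1, -1.6, -2.1]
opening: 0.342
gripper_force: 33.8
```

Call:
drive_tool([
  {"tx":-0.001,"ty":-0.0002,"tz":-0.0079,"ax":0,"ay":0,"az":0,"jaw":0.2},
  {"tx":-0.001,"ty":-0.0002,"tz":-0.0079,"ax":0,"ay":0,"az":0,"jaw":0.2},
])

```text
t: 15.05
tool_pos: [0.4953, 0.0915, 0.1542]
ee_rot: [-3.12, -0.358, -0.005]
contact_force: [7.6, -1.7, -0.5]
opening: 0.345
gripper_force: 33.9
```

Call:
drive_tool([
  {"tx":-0.0002,"ty":-0.0001,"tz":-0.008,"ax":0,"ay":0,"az":0,"jaw":0.2},
  {"tx":-0.0002,"ty":-0.0001,"tz":-0.008,"ax":0,"ay":0,"az":0,"jaw":0.2},
])

```text
t: 15.25
tool_pos: [0.4957, 0.0916, 0.1464]
ee_rot: [-3.12, -0.358, -0.007]
contact_force: [8.4, -0.3, 0.3]
opening: 0.344
gripper_force: 34.1
```

```bash
python3 f.py
```

```text
t 15.25 th 0.461 r 0.082 Ftan -0.17 Frad -8.1 Fy -2.18 [0.4956643  0.09160761 0.14635505] 0.34436710881597404
```

There's no push-back near 0.7 rad, so the pad isn't biting yet at 1.4 rad of nut. I'll reopen and turn the nut further.

Call:
drive_tool([
  {"tx":0.0052,"ty":0.0012,"tz":0.0237,"ax":0,"ay":0,"az":0,"jaw":0.2},
  {"tx":0.0128,"ty":0.0029,"tz":0.0421,"ax":0,"ay":0,"az":0,"jaw":0.2},
  {"tx":0.0274,"ty":0.0062,"tz":0.0608,"ax":0,"ay":0,"az":0,"jaw":0.2},
  {"tx":0.0467,"ty":0.0106,"tz":0.0741,"ax":0,"ay":0,"az":0,"jaw":0.2},
  {"tx":0.069,"ty":0.0157,"tz":0.0811,"ax":0,"ay":0,"az":0,"jaw":0.2},
  {"tx":0.0885,"ty":0.0202,"tz":0.0815,"ax":0,"ay":0,"az":0,"jaw":0.2},
  {"tx":0.1,"ty":0.0227,"tz":0.0793,"ax":0,"ay":0,"az":0,"jaw":0.2},
  {"tx":0.1,"ty":0.0227,"tz":0.0793,"ax":0,"ay":0,"az":0,"jaw":0.2},
])

```text
t: 16.05
tool_pos: [0.5979, 0.1156, 0.2293]
ee_rot: [-3.119, -0.358, -0.015]
contact_force: [5.6, -0.1, 20.3]
opening: 0.342
gripper_force: 37.4
```

Call:
drive_tool([
  {"tx":0,"ty":0,"tz":0,"ax":0,"ay":0,"az":0,"jaw":0.65},
  {"tx":0,"ty":0,"tz":0,"ax":0,"ay":0,"az":0,"jaw":0.65},
  {"tx":0,"ty":0,"tz":0,"ax":0,"ay":0,"az":0,"jaw":0.65},
  {"tx":0,"ty":0,"tz":0.04,"ax":0,"ay":0,"az":0,"jaw":0.65},
  {"tx":0,"ty":0,"tz":0.08,"ax":0,"ay":0,"az":0,"jaw":0.65},
  {"tx":0,"ty":0,"tz":0.11,"ax":0,"ay":0,"az":0,"jaw":0.65},
])

```text
t: 16.65
tool_pos: [0.5931, 0.1143, 0.3374]
ee_rot: [-3.12, -0.359, -0.0]
contact_force: [1.2, 0.3, 0.1]
opening: 0.652
gripper_force: 0.0
```

```bash
cat > nutpose.py <<'E'
from h import *
import sys
from scipy.spatial.transform import Rotation as Ro
phi=float(sys.argv[1]); tgt=np.array([.5993,.0074,.1954]); 
s=bot.get_state(); x0,y0,yaw=np.load('pose.npy');R=Rz(yaw)
y=R@(np.cos(phi)*Y-np.sin(phi)*S); z=-R@N; Rt=np.c_[np.cross(y,z),y,z]
d=Ro.from_matrix(Rt@Ro.from_rotvec(s['ee_rot']).as_matrix().T)
print(s['t'],'turn',np.round(d.as_rotvec(degrees=True),1),'to hover',np.round(tgt-.08*z-s['tool_pos'],4),'to grasp',np.round(tgt-s['tool_pos'],4),np.round(s['joints'],2),s['tool_pos'])
E
python3 nutpose.py -1.65
```

```text
16.65 turn [-16.4 -28.6  83.1] to hover [-0.0328 -0.1158 -0.0728] to grasp [ 0.0062 -0.1069 -0.142 ] [-0.19  0.38 -0.12  1.38  0.05  1.38 -1.65] [0.59308402 0.11429335 0.3374451 ]
```

Call:
drive_tool([
  {"tx":-0.01,"ty":-0.03,"tz":0,"ax":-16.4,"ay":-28.6,"az":83.1,"jaw":0.65},
  {"tx":-0.02,"ty":-0.06,"tz":0,"ax":-16.4,"ay":-28.6,"az":83.1,"jaw":0.65},
  {"tx":-0.03,"ty":-0.09,"tz":0,"ax":-16.4,"ay":-28.6,"az":83.1,"jaw":0.65},
  {"tx":-0.032,"ty":-0.113,"tz":0,"ax":-16.4,"ay":-28.6,"az":83.1,"jaw":0.65},
  {"tx":-0.032,"ty":-0.113,"tz":-0.01,"ax":-16.4,"ay":-28.6,"az":83.1,"jaw":0.65},
  {"tx":-0.032,"ty":-0.113,"tz":-0.02,"ax":-16.4,"ay":-28.6,"az":83.1,"jaw":0.65},
  {"tx":-0.032,"ty":-0.113,"tz":-0.03,"ax":-16.4,"ay":-28.6,"az":83.1,"jaw":0.65},
  {"tx":-0.032,"ty":-0.113,"tz":-0.04,"ax":-16.4,"ay":-28.6,"az":83.1,"jaw":0.65},
])

```text
t: 17.45
tool_pos: [0.5605, 0.0015, 0.2949]
ee_rot: [2.21, 1.802, 0.489]
contact_force: [-0.0, 0.3, -0.1]
opening: 0.65
gripper_force: 0.0
```

```bash
sed -i 's/\[.5993,.0074,.1954\]/[.600,.010,.196]/' nutpose.py; python3 nutpose.py -1.65
```

```text
17.45 turn [-3.6 -6.5 18.8] to hover [ 0.0005 -0.0004 -0.0297] to grasp [ 0.0395  0.0085 -0.0989] [ 0.13  0.1  -0.26  1.99  0.09  0.64 -0.39] [0.5605098  0.00154467 0.29494338]
```

Call:
drive_tool([
  {"tx":0,"ty":0,"tz":0,"ax":-3.6,"ay":-6.5,"az":18.8,"jaw":0.65},
  {"tx":0,"ty":0,"tz":-0.015,"ax":-3.6,"ay":-6.5,"az":18.8,"jaw":0.65},
  {"tx":0,"ty":0,"tz":-0.03,"ax":-3.6,"ay":-6.5,"az":18.8,"jaw":0.65},
  {"tx":0.012,"ty":0.003,"tz":-0.051,"ax":-3.6,"ay":-6.5,"az":18.8,"jaw":0.65},
  {"tx":0.025,"ty":0.0055,"tz":-0.0735,"ax":-3.6,"ay":-6.5,"az":18.8,"jaw":0.65},
  {"tx":0.0395,"ty":0.0085,"tz":-0.0989,"ax":-3.6,"ay":-6.5,"az":18.8,"jaw":0.65},
  {"tx":0.0395,"ty":0.0085,"tz":-0.0989,"ax":-3.6,"ay":-6.5,"az":18.8,"jaw":0.65},
])

```text
t: 18.15
tool_pos: [0.5998, 0.0103, 0.193]
ee_rot: [1.823, 2.095, 0.595]
contact_force: [-1.0, -0.2, 0.6]
opening: 0.646
gripper_force: 0.0
```

Call:
drive_tool([
  {"tx":0,"ty":0,"tz":0,"ax":0,"ay":0,"az":0,"jaw":0},
  {"tx":0,"ty":0,"tz":0,"ax":0,"ay":0,"az":0,"jaw":0},
  {"tx":0,"ty":0,"tz":0,"ax":0,"ay":0,"az":0,"jaw":0},
  {"tx":0,"ty":0,"tz":0,"ax":0,"ay":0,"az":0,"jaw":0},
  {"tx":0,"ty":0,"tz":0,"ax":0,"ay":0,"az":0,"jaw":0},
  {"tx":0,"ty":0,"tz":0,"ax":0,"ay":0,"az":0,"jaw":0},
], grip_force=60)

```text
t: 18.75
tool_pos: [0.5983, 0.0092, 0.1965]
ee_rot: [1.821, 2.092, 0.595]
contact_force: [-9.3, -1.8, 2.6]
opening: 0.149
gripper_force: 59.3
```

```bash
python3 n.py
```

```text
18.75 [0.5983 0.0092 0.1965] [1.82115994 2.09208044 0.59489147] [ 0.192  0.259 -0.278  2.162 -0.048  0.217  0.123] 0.149
F tool [-0.2 -6.9 -6.9] M tool [ 1.9   0.05 -0.3 ] z [ 0.484  0.11  -0.868]
wing angle rad (S->Y, closing axis from Y) -1.6565128707203522
```

Call:
drive_tool([
  {"tx":-0.002,"ty":0,"tz":0.001,"ax":37.5,"ay":8.5,"az":-67.1,"jaw":0},
  {"tx":-0.002,"ty":0,"tz":0.001,"ax":37.5,"ay":8.5,"az":-67.1,"jaw":0},
  {"tx":-0.002,"ty":0,"tz":0.001,"ax":37.5,"ay":8.5,"az":-67.1,"jaw":0},
  {"tx":-0.002,"ty":0,"tz":0.001,"ax":37.5,"ay":8.5,"az":-67.1,"jaw":0},
  {"tx":-0.002,"ty":0,"tz":0.001,"ax":37.5,"ay":8.5,"az":-67.1,"jaw":0},
  {"tx":-0.002,"ty":0,"tz":0.001,"ax":37.5,"ay":8.5,"az":-67.1,"jaw":0},
  {"tx":-0.002,"ty":0,"tz":0.001,"ax":37.5,"ay":8.5,"az":-67.1,"jaw":0},
  {"tx":-0.002,"ty":0,"tz":0.001,"ax":37.5,"ay":8.5,"az":-67.1,"jaw":0},
])

```text
t: 19.55
tool_pos: [0.595, 0.0109, 0.1955]
ee_rot: [2.93, 0.755, 0.796]
contact_force: [-4.0, 3.0, -11.5]
opening: 0.148
gripper_force: 61.9
```

```bash
python3 n.py
```

```text
19.55 [0.595  0.0109 0.1955] [2.92964622 0.75456733 0.79582523] [-0.063  0.25   0.035  2.173 -0.461  0.236 -0.675] 0.148
F tool [-7.1 -6.   8.4] M tool [ 1.5  -1.9  -0.48] z [ 0.48  0.11 -0.87]
wing angle rad (S->Y, closing axis from Y) -2.861844105941987
```

Call:
drive_tool([
  {"tx":0,"ty":0,"tz":0,"ax":4,"ay":0.9,"az":-7.2,"jaw":0},
  {"tx":0,"ty":0,"tz":0,"ax":4,"ay":0.9,"az":-7.2,"jaw":0},
  {"tx":0,"ty":0,"tz":0,"ax":4,"ay":0.9,"az":-7.2,"jaw":0},
])

```text
t: 19.85
tool_pos: [0.5947, 0.0113, 0.1954]
ee_rot: [-2.967, -0.548, -0.792]
contact_force: [-4.6, 4.6, -11.5]
opening: 0.146
gripper_force: 61.7
```

```bash
python3 n.py
```

```text
19.85 [0.5947 0.0113 0.1954] [-2.96700875 -0.54808562 -0.79243097] [-0.095  0.25   0.074  2.174 -0.505  0.24  -0.771] 0.146
F tool [-7.8 -6.7  8.3] M tool [ 1.5  -2.16  0.4 ] z [ 0.479  0.11  -0.871]
wing angle rad (S->Y, closing axis from Y) -3.0007160685646914
```

Call:
drive_tool([
  {"tx":0,"ty":0,"tz":0,"ax":0,"ay":0,"az":0,"jaw":0.65},
  {"tx":0,"ty":0,"tz":0,"ax":0,"ay":0,"az":0,"jaw":0.65},
  {"tx":0,"ty":0,"tz":0,"ax":0,"ay":0,"az":0,"jaw":0.65},
  {"tx":0,"ty":0,"tz":0,"ax":0,"ay":0,"az":0,"jaw":0.65},
  {"tx":-0.014,"ty":-0.003,"tz":0.025,"ax":0,"ay":0,"az":0,"jaw":0.65},
  {"tx":-0.034,"ty":-0.008,"tz":0.061,"ax":0,"ay":0,"az":0,"jaw":0.65},
  {"tx":-0.034,"ty":-0.008,"tz":0.1,"ax":0,"ay":0,"az":0,"jaw":0.65},
  {"tx":-0.034,"ty":-0.008,"tz":0.14,"ax":0,"ay":0,"az":0,"jaw":0.65},
])

```text
t: 20.65
tool_pos: [0.5641, 0.0009, 0.3395]
ee_rot: [-2.969, -0.544, -0.804]
contact_force: [1.5, 0.7, -1.5]
opening: 0.652
gripper_force: 0.0
```

```bash
python3 n.py; python3 lev.py
```

```text
20.65 [0.5641 0.0009 0.3395] [-2.96919737 -0.54363523 -0.80447274] [-0.289  0.025  0.284  1.996 -0.191  0.618 -1.089] 0.652
F tool [ 0.7 -0.3  2.1] M tool [ 0.09 -0.43 -0.07] z [ 0.486  0.106 -0.867]
wing angle rad (S->Y, closing axis from Y) -3.002443254338782
turn to lever pose [-4.3 29.6 -7.7] shift [ 0.032  0.113 -0.02 ]
```

Call:
drive_tool([
  {"tx":0.008,"ty":0.03,"tz":0.005,"ax":-4.3,"ay":29.6,"az":-7.7,"jaw":0.65},
  {"tx":0.02,"ty":0.07,"tz":0.005,"ax":-4.3,"ay":29.6,"az":-7.7,"jaw":0.65},
  {"tx":0.033,"ty":0.114,"tz":0,"ax":-4.3,"ay":29.6,"az":-7.7,"jaw":0.65},
  {"tx":0.033,"ty":0.114,"tz":-0.01,"ax":-4.3,"ay":29.6,"az":-7.7,"jaw":0.65},
  {"tx":0.033,"ty":0.114,"tz":-0.04,"ax":-4.3,"ay":29.6,"az":-7.7,"jaw":0.65},
  {"tx":0.033,"ty":0.114,"tz":-0.08,"ax":-4.3,"ay":29.6,"az":-7.7,"jaw":0.65},
  {"tx":0.033,"ty":0.114,"tz":-0.11,"ax":-4.3,"ay":29.6,"az":-7.7,"jaw":0.65},
  {"tx":0.033,"ty":0.114,"tz":-0.11,"ax":-4.3,"ay":29.6,"az":-7.7,"jaw":0.65},
])

```text
t: 21.45
tool_pos: [0.5956, 0.1153, 0.2239]
ee_rot: [-3.12, -0.353, 0.012]
contact_force: [-0.4, -0.1, 0.9]
opening: 0.654
gripper_force: 0.0
```

Call:
drive_tool([
  {"tx":0,"ty":0,"tz":0,"ax":0,"ay":0,"az":0,"jaw":0.2},
  {"tx":0,"ty":0,"tz":0,"ax":0,"ay":0,"az":0,"jaw":0.2},
  {"tx":0,"ty":0,"tz":0,"ax":0,"ay":0,"az":0,"jaw":0.2},
  {"tx":0,"ty":0,"tz":0,"ax":0,"ay":0,"az":0,"jaw":0.2},
  {"tx":0,"ty":0,"tz":0,"ax":0,"ay":0,"az":0,"jaw":0.2},
], grip_force=30)

```text
t: 21.95
tool_pos: [0.599, 0.1159, 0.2299]
ee_rot: [-3.119, -0.353, -0.005]
contact_force: [-1.2, -0.9, 6.7]
opening: 0.344
gripper_force: 35.1
```

```bash
python3 f.py; python3 n.py
```

```text
t 21.95 th 2.395 r 0.0821 Ftan -3.27 Frad 5.96 Fy -0.6 [0.59901918 0.1158536  0.22989897] 0.3438311064762968
21.95 [0.599  0.1159 0.2299] [-3.11890194 -0.35263381 -0.00515538] [-0.4    0.455  0.209  1.575 -0.104  1.118 -1.512] 0.344
F tool [-1.3  0.6 -6.7] M tool [-0.01 -0.07 -0.06] z [ 0.003  0.003 -1.   ]
wing angle rad (S->Y, closing axis from Y) 3.1412202420642155
```

```bash
cat > arc.py <<'E'
from h import *
import sys
s=bot.get_state(); x0,y0,yaw=np.load('pose.npy');R=Rz(yaw)
c=np.array([.508,.094,.1115])+.08*R@S; d=R.T@(s['tool_pos']-c); th0=np.arctan2(d@N,-(d@S)); r=float(sys.argv[1])
q=lambda t:c+r*R@(-np.cos(t)*S+np.sin(t)*N)
for t in map(float,sys.argv[2:]): print(t,np.round(q(t)-s['tool_pos']+[0,.1*0,0],4))
E
python3 arc.py .0825 2.1 1.8 1.5 1.25 1.05 .95
```

```text
2.1 [-0.023  -0.0063  0.0041]
1.8 [-0.0468 -0.0118  0.0006]
1.5 [-0.0685 -0.0167 -0.01  ]
1.25 [-0.0836 -0.0202 -0.0236]
1.05 [-0.093  -0.0223 -0.0369]
0.95 [-0.0967 -0.0231 -0.0443]
```

Call:
drive_tool([
  {"tx":-0.023,"ty":-0.0058,"tz":0.0055,"ax":0,"ay":0,"az":0,"jaw":0.2},
  {"tx":-0.0468,"ty":-0.0113,"tz":0.002,"ax":0,"ay":0,"az":0,"jaw":0.2},
  {"tx":-0.0685,"ty":-0.0162,"tz":-0.0085,"ax":0,"ay":0,"az":0,"jaw":0.2},
  {"tx":-0.0836,"ty":-0.0197,"tz":-0.022,"ax":0,"ay":0,"az":0,"jaw":0.2},
  {"tx":-0.093,"ty":-0.0218,"tz":-0.0355,"ax":0,"ay":0,"az":0,"jaw":0.2},
  {"tx":-0.0967,"ty":-0.0226,"tz":-0.043,"ax":0,"ay":0,"az":0,"jaw":0.2},
  {"tx":-0.0967,"ty":-0.0226,"tz":-0.043,"ax":0,"ay":0,"az":0,"jaw":0.2},
])

```text
t: 22.65
tool_pos: [0.5036, 0.0934, 0.1854]
ee_rot: [-3.119, -0.353, -0.008]
contact_force: [6.9, 0.4, -4.1]
opening: 0.344
gripper_force: 37.0
```

```bash
python3 f.py;python3 arc.py .0825 .85 .77 .7 .63 .55 .45 .3 .15 0
```

```text
t 22.65 th 0.955 r 0.0811 Ftan -0.86 Frad -7.95 Fy -1.13 [0.50358453 0.09335994 0.18539701] 0.34413262064564043
0.85 [-0.0042 -0.0013 -0.0074]
0.77 [-0.006  -0.0017 -0.0138]
0.7 [-0.0072 -0.002  -0.0194]
0.63 [-0.008  -0.0022 -0.0251]
0.55 [-0.0084 -0.0023 -0.0317]
0.45 [-0.0083 -0.0022 -0.04  ]
0.3 [-0.0065 -0.0018 -0.0522]
0.15 [-0.0029 -0.001  -0.064 ]
0.0 [ 0.0023  0.0002 -0.0751]
```

Call:
drive_tool([
  {"tx":-0.0007,"ty":-0.0002,"tz":-0.0089,"ax":0,"ay":0,"az":0,"jaw":0.2},
  {"tx":-0.0007,"ty":-0.0002,"tz":-0.0089,"ax":0,"ay":0,"az":0,"jaw":0.2},
])

```text
t: 22.85
tool_pos: [0.5001, 0.0925, 0.1759]
ee_rot: [-3.12, -0.352, 0.001]
contact_force: [-1.7, -1.2, 1.5]
opening: 0.342
gripper_force: 37.7
```

Call:
drive_tool([
  {"tx":-0.0018,"ty":-0.0004,"tz":-0.0064,"ax":0,"ay":0,"az":0,"jaw":0.2},
  {"tx":-0.0018,"ty":-0.0004,"tz":-0.0064,"ax":0,"ay":0,"az":0,"jaw":0.2},
])

```text
t: 23.05
tool_pos: [0.4987, 0.0922, 0.1697]
ee_rot: [-3.12, -0.352, 0.0]
contact_force: [-1.2, -1.5, 3.7]
opening: 0.342
gripper_force: 37.8
```

Call:
drive_tool([
  {"tx":-0.0012,"ty":-0.0003,"tz":-0.0056,"ax":0,"ay":0,"az":0,"jaw":0.2},
  {"tx":-0.0012,"ty":-0.0003,"tz":-0.0056,"ax":0,"ay":0,"az":0,"jaw":0.2},
])

```text
t: 23.25
tool_pos: [0.4978, 0.092, 0.164]
ee_rot: [-3.12, -0.352, -0.0]
contact_force: [0.1, -2.5, 2.9]
opening: 0.338
gripper_force: 37.9
```

Call:
drive_tool([
  {"tx":-0.0008,"ty":-0.0002,"tz":-0.0057,"ax":0,"ay":0,"az":0,"jaw":0.2},
  {"tx":-0.0008,"ty":-0.0002,"tz":-0.0057,"ax":0,"ay":0,"az":0,"jaw":0.2},
])

```text
t: 23.45
tool_pos: [0.4972, 0.0919, 0.1582]
ee_rot: [-3.12, -0.352, -0.001]
contact_force: [2.5, -2.4, 2.8]
opening: 0.341
gripper_force: 37.8
```

Call:
drive_tool([
  {"tx":-0.0004,"ty":-0.0001,"tz":-0.0066,"ax":0,"ay":0,"az":0,"jaw":0.2},
  {"tx":-0.0004,"ty":-0.0001,"tz":-0.0066,"ax":0,"ay":0,"az":0,"jaw":0.2},
])

```text
t: 23.65
tool_pos: [0.4971, 0.0919, 0.1515]
ee_rot: [-3.12, -0.353, -0.001]
contact_force: [3.4, -2.6, 2.2]
opening: 0.344
gripper_force: 37.8
```

```bash
python3 f.py
```

```text
t 23.65 th 0.524 r 0.0804 Ftan 2.21 Frad -2.74 Fy -3.3 [0.49711228 0.09188897 0.15151896] 0.34427124022382666
```

Push-back now peaks at about 3 to 3.6 N around 0.75 rad, so the pad is biting. It needs roughly 0.45 rad more. I'll open again.

```bash
python3 arc.py .0812 .8 1.05 1.3 1.55 1.8 2.05 2.32
```

```text
0.8 [0.0023 0.0001 0.0221]
1.05 [0.01   0.0019 0.0408]
1.3 [0.022  0.0046 0.0569]
1.55 [0.0374 0.0082 0.0694]
1.8 [0.0555 0.0123 0.0777]
2.05 [0.0749 0.0167 0.0811]
2.32 [0.0961 0.0216 0.0791]
```

Call:
drive_tool([
  {"tx":0.003,"ty":-0.0005,"tz":0.0228,"ax":0,"ay":0,"az":0,"jaw":0.2},
  {"tx":0.011,"ty":0.0012,"tz":0.0415,"ax":0,"ay":0,"az":0,"jaw":0.2},
  {"tx":0.023,"ty":0.004,"tz":0.0576,"ax":0,"ay":0,"az":0,"jaw":0.2},
  {"tx":0.0384,"ty":0.0076,"tz":0.07,"ax":0,"ay":0,"az":0,"jaw":0.2},
  {"tx":0.0565,"ty":0.0117,"tz":0.0784,"ax":0,"ay":0,"az":0,"jaw":0.2},
  {"tx":0.0759,"ty":0.016,"tz":0.0818,"ax":0,"ay":0,"az":0,"jaw":0.2},
  {"tx":0.0971,"ty":0.021,"tz":0.0798,"ax":0,"ay":0,"az":0,"jaw":0.2},
  {"tx":0.0971,"ty":0.021,"tz":0.0798,"ax":0,"ay":0,"az":0,"jaw":0.2},
])

```text
t: 24.45
tool_pos: [0.5955, 0.1149, 0.2311]
ee_rot: [-3.118, -0.355, -0.002]
contact_force: [2.4, 3.7, 6.8]
opening: 0.345
gripper_force: 38.2
```

Call:
drive_tool([
  {"tx":0,"ty":0,"tz":0,"ax":0,"ay":0,"az":0,"jaw":0.65},
  {"tx":0,"ty":0,"tz":0,"ax":0,"ay":0,"az":0,"jaw":0.65},
  {"tx":0,"ty":0,"tz":0,"ax":0,"ay":0,"az":0,"jaw":0.65},
  {"tx":0,"ty":0,"tz":0.04,"ax":0,"ay":0,"az":0,"jaw":0.65},
  {"tx":0,"ty":0,"tz":0.08,"ax":0,"ay":0,"az":0,"jaw":0.65},
  {"tx":0,"ty":0,"tz":0.11,"ax":0,"ay":0,"az":0,"jaw":0.65},
])

```text
t: 25.05
tool_pos: [0.5931, 0.1126, 0.3438]
ee_rot: [-3.119, -0.352, -0.001]
contact_force: [0.7, -0.4, -0.1]
opening: 0.647
gripper_force: 0.0
```

```bash
sed -i 's/\[.600,.010,.196\]/[.597,.010,.196]/' nutpose.py; python3 nutpose.py -3.0
```

```text
25.05 turn [  4.5 -29.7   7.9] to hover [-0.0351 -0.1115 -0.0785] to grasp [ 0.0039 -0.1026 -0.1478] [-0.41  0.39  0.23  1.38 -0.09  1.38 -1.53] [0.59305576 0.11260264 0.34381005]
```

Call:
drive_tool([
  {"tx":-0.012,"ty":-0.04,"tz":0,"ax":4.5,"ay":-29.7,"az":7.9,"jaw":0.65},
  {"tx":-0.024,"ty":-0.08,"tz":0,"ax":4.5,"ay":-29.7,"az":7.9,"jaw":0.65},
  {"tx":-0.035,"ty":-0.1115,"tz":-0.02,"ax":4.5,"ay":-29.7,"az":7.9,"jaw":0.65},
  {"tx":-0.035,"ty":-0.1115,"tz":-0.05,"ax":4.5,"ay":-29.7,"az":7.9,"jaw":0.65},
  {"tx":-0.035,"ty":-0.1115,"tz":-0.0785,"ax":4.5,"ay":-29.7,"az":7.9,"jaw":0.65},
  {"tx":-0.022,"ty":-0.1085,"tz":-0.1016,"ax":4.5,"ay":-29.7,"az":7.9,"jaw":0.65},
  {"tx":-0.009,"ty":-0.1056,"tz":-0.1247,"ax":4.5,"ay":-29.7,"az":7.9,"jaw":0.65},
  {"tx":0.0039,"ty":-0.1026,"tz":-0.1478,"ax":4.5,"ay":-29.7,"az":7.9,"jaw":0.65},
])

```text
t: 25.85
tool_pos: [0.5971, 0.0103, 0.193]
ee_rot: [-2.964, -0.549, -0.807]
contact_force: [0.5, -0.2, -0.2]
opening: 0.648
gripper_force: 0.0
```

```bash
python3 nutpose.py -3.0
```

```text
25.85 turn [ 0. -0. -0.] to hover [-0.0391 -0.0092  0.0723] to grasp [-0.0001 -0.0003  0.003 ] [-0.09  0.26  0.07  2.18 -0.56  0.22 -0.71] [0.5970521  0.01025685 0.19295379]
```

Call:
drive_tool([
  {"tx":0,"ty":0,"tz":0,"ax":0,"ay":0,"az":0,"jaw":0},
  {"tx":0,"ty":0,"tz":0,"ax":0,"ay":0,"az":0,"jaw":0},
  {"tx":0,"ty":0,"tz":0,"ax":0,"ay":0,"az":0,"jaw":0},
  {"tx":0,"ty":0,"tz":0,"ax":0,"ay":0,"az":0,"jaw":0},
  {"tx":0,"ty":0,"tz":0,"ax":0,"ay":0,"az":0,"jaw":0},
  {"tx":0,"ty":0,"tz":0,"ax":0,"ay":0,"az":0,"jaw":0},
], grip_force=60)

```text
t: 26.45
tool_pos: [0.5961, 0.0116, 0.1944]
ee_rot: [-2.961, -0.552, -0.806]
contact_force: [-4.8, 4.4, 0.6]
opening: 0.151
gripper_force: 59.6
```

```bash
python3 n.py
```

```text
26.45 [0.5961 0.0116 0.1944] [-2.96142514 -0.55194676 -0.80576423] [-0.092  0.253  0.074  2.181 -0.56   0.227 -0.71 ] 0.151
F tool [-2.1 -5.7 -2.3] M tool [ 1.15 -0.82  0.15] z [ 0.487  0.114 -0.866]
wing angle rad (S->Y, closing axis from Y) -2.9979441568062506
```

Call:
drive_tool([
  {"tx":-0.001,"ty":0.001,"tz":0.001,"ax":12.6,"ay":2.9,"az":-22.3,"jaw":0},
  {"tx":-0.001,"ty":0.001,"tz":0.001,"ax":12.6,"ay":2.9,"az":-22.3,"jaw":0},
  {"tx":-0.001,"ty":0.001,"tz":0.001,"ax":12.6,"ay":2.9,"az":-22.3,"jaw":0},
  {"tx":-0.001,"ty":0.001,"tz":0.001,"ax":12.6,"ay":2.9,"az":-22.3,"jaw":0},
  {"tx":-0.001,"ty":0.001,"tz":0.001,"ax":12.6,"ay":2.9,"az":-22.3,"jaw":0},
])

```text
t: 26.95
tool_pos: [0.5955, 0.0128, 0.195]
ee_rot: [-2.905, 0.118, -0.749]
contact_force: [3.6, 5.6, -7.7]
opening: 0.153
gripper_force: 59.9
```

```bash
python3 n.py
```

```text
26.95 [0.5955 0.0128 0.195 ] [-2.90486108  0.1184921  -0.74945686] [-0.193  0.255  0.199  2.184 -0.697  0.248 -1.026] 0.153
F tool [-1.1 -4.5  9. ] M tool [ 0.55 -0.75  0.38] z [ 0.486  0.115 -0.866]
wing angle rad (S->Y, closing axis from Y) 2.8348475575918046
```

Call:
drive_tool([
  {"tx":0,"ty":0,"tz":0,"ax":0,"ay":0,"az":0,"jaw":0.65},
  {"tx":0,"ty":0,"tz":0,"ax":0,"ay":0,"az":0,"jaw":0.65},
  {"tx":0,"ty":0,"tz":0,"ax":0,"ay":0,"az":0,"jaw":0.65},
  {"tx":0,"ty":0,"tz":0,"ax":0,"ay":0,"az":0,"jaw":0.65},
  {"tx":-0.014,"ty":-0.003,"tz":0.025,"ax":0,"ay":0,"az":0,"jaw":0.65},
  {"tx":-0.034,"ty":-0.008,"tz":0.061,"ax":0,"ay":0,"az":0,"jaw":0.65},
  {"tx":-0.034,"ty":-0.008,"tz":0.1,"ax":0,"ay":0,"az":0,"jaw":0.65},
  {"tx":-0.034,"ty":-0.008,"tz":0.14,"ax":0,"ay":0,"az":0,"jaw":0.65},
])

```text
t: 27.75
tool_pos: [0.5613, 0.0022, 0.3358]
ee_rot: [-2.907, 0.123, -0.75]
contact_force: [0.8, 1.5, -0.1]
opening: 0.651
gripper_force: 0.0
```

```bash
python3 lev.py; python3 n.py
```

```text
turn to lever pose [-11.1  27.9  17.3] shift [ 0.035  0.112 -0.016]
27.75 [0.5613 0.0022 0.3358] [-2.90728678  0.12295133 -0.75036478] [-0.505  0.02   0.509  2.014 -0.214  0.609 -1.51 ] 0.651
F tool [ 0.5 -1.5  0.6] M tool [-0.06 -0.48 -0.  ] z [ 0.486  0.111 -0.867]
wing angle rad (S->Y, closing axis from Y) 2.8327552534222447
```

Call:
drive_tool([
  {"tx":0.008,"ty":0.03,"tz":0.008,"ax":-11.1,"ay":27.9,"az":17.3,"jaw":0.65},
  {"tx":0.02,"ty":0.07,"tz":0.008,"ax":-11.1,"ay":27.9,"az":17.3,"jaw":0.65},
  {"tx":0.034,"ty":0.1125,"tz":0.003,"ax":-11.1,"ay":27.9,"az":17.3,"jaw":0.65},
  {"tx":0.034,"ty":0.1125,"tz":-0.01,"ax":-11.1,"ay":27.9,"az":17.3,"jaw":0.65},
  {"tx":0.034,"ty":0.1125,"tz":-0.04,"ax":-11.1,"ay":27.9,"az":17.3,"jaw":0.65},
  {"tx":0.034,"ty":0.1125,"tz":-0.08,"ax":-11.1,"ay":27.9,"az":17.3,"jaw":0.65},
  {"tx":0.034,"ty":0.1125,"tz":-0.105,"ax":-11.1,"ay":27.9,"az":17.3,"jaw":0.65},
  {"tx":0.034,"ty":0.1125,"tz":-0.105,"ax":-11.1,"ay":27.9,"az":17.3,"jaw":0.65},
])

```text
t: 28.55
tool_pos: [0.5941, 0.1155, 0.226]
ee_rot: [-3.121, -0.354, 0.009]
contact_force: [-0.2, 0.6, 0.3]
opening: 0.65
gripper_force: 0.0
```

Call:
drive_tool([
  {"tx":0,"ty":0,"tz":0,"ax":0,"ay":0,"az":0,"jaw":0.2},
  {"tx":0,"ty":0,"tz":0,"ax":0,"ay":0,"az":0,"jaw":0.2},
  {"tx":0,"ty":0,"tz":0,"ax":0,"ay":0,"az":0,"jaw":0.2},
  {"tx":0,"ty":0,"tz":0,"ax":0,"ay":0,"az":0,"jaw":0.2},
  {"tx":0,"ty":0,"tz":0,"ax":0,"ay":0,"az":0,"jaw":0.2},
], grip_force=30)

```text
t: 29.05
tool_pos: [0.5973, 0.1155, 0.2315]
ee_rot: [-3.119, -0.353, -0.006]
contact_force: [-0.9, -1.5, 7.0]
opening: 0.344
gripper_force: 34.8
```

```bash
python3 f.py; python3 arc.py .0812 2.1 1.8 1.5 1.25 1.15 1.05 .95
```

```text
t 29.05 th 2.369 r 0.0831 Ftan -3.12 Frad 6.42 Fy -1.29 [0.59728851 0.11554539 0.23147682] 0.3436365542677157
2.1 [-0.0213 -0.006   0.0012]
1.8 [-0.0447 -0.0114 -0.0023]
1.5 [-0.0661 -0.0163 -0.0127]
1.25 [-0.0809 -0.0196 -0.026 ]
1.15 [-0.0859 -0.0208 -0.0324]
1.05 [-0.0902 -0.0218 -0.0392]
0.95 [-0.0938 -0.0226 -0.0464]
```

Call:
drive_tool([
  {"tx":-0.0213,"ty":-0.0055,"tz":0.0027,"ax":0,"ay":0,"az":0,"jaw":0.2},
  {"tx":-0.0447,"ty":-0.0109,"tz":-0.0008,"ax":0,"ay":0,"az":0,"jaw":0.2},
  {"tx":-0.0661,"ty":-0.0158,"tz":-0.0112,"ax":0,"ay":0,"az":0,"jaw":0.2},
  {"tx":-0.0809,"ty":-0.0191,"tz":-0.0245,"ax":0,"ay":0,"az":0,"jaw":0.2},
  {"tx":-0.0859,"ty":-0.0203,"tz":-0.0309,"ax":0,"ay":0,"az":0,"jaw":0.2},
  {"tx":-0.0859,"ty":-0.0203,"tz":-0.0309,"ax":0,"ay":0,"az":0,"jaw":0.2},
])

```text
t: 29.65
tool_pos: [0.5081, 0.0945, 0.1983]
ee_rot: [-3.12, -0.353, 0.005]
contact_force: [-7.3, -4.7, 4.6]
opening: 0.342
gripper_force: 34.6
```

```bash
python3 f.py
```

```text
t 29.65 th 1.119 r 0.0834 Ftan -0.8 Frad 9.31 Fy -2.95 [0.50812493 0.09446841 0.19832343] 0.34204481727017993
```

Call:
drive_tool([
  {"tx":-0.0022,"ty":-0.0005,"tz":-0.0034,"ax":0,"ay":0,"az":0,"jaw":0.2},
  {"tx":-0.0043,"ty":-0.001,"tz":-0.0068,"ax":0,"ay":0,"az":0,"jaw":0.2},
])

```text
t: 29.85
tool_pos: [0.5045, 0.0936, 0.192]
ee_rot: [-3.12, -0.353, 0.004]
contact_force: [-8.3, -4.4, 7.4]
opening: 0.343
gripper_force: 34.9
```

```bash
python3 f.py
```

```text
t 29.85 th 1.031 r 0.0833 Ftan 2.06 Frad 11.52 Fy -2.48 [0.50450008 0.09358432 0.19197786] 0.34308795364079325
```

Call:
drive_tool([
  {"tx":-0.0019,"ty":-0.0004,"tz":-0.0036,"ax":0,"ay":0,"az":0,"jaw":0.2},
  {"tx":-0.0036,"ty":-0.0008,"tz":-0.0072,"ax":0,"ay":0,"az":0,"jaw":0.2},
])

```text
t: 30.05
tool_pos: [0.5013, 0.0928, 0.1848]
ee_rot: [-3.12, -0.353, 0.003]
contact_force: [-6.5, -3.6, 7.5]
opening: 0.343
gripper_force: 34.9
```

```bash
python3 f.py; python3 arc.py .0812 .95 .9 .85 .8 .75 .7 .65 .6 .55
```

```text
t 30.05 th 0.936 r 0.0831 Ftan 3.99 Frad 9.59 Fy -2.06 [0.50127453 0.09283122 0.18482598] 0.34295990282484295
0.95 [0.0022 0.0001 0.0003]
0.9 [ 0.0006 -0.0002 -0.0035]
0.85 [-0.0007 -0.0005 -0.0073]
0.8 [-0.0019 -0.0008 -0.0112]
0.75 [-0.0029 -0.001  -0.0151]
0.7 [-0.0037 -0.0012 -0.0191]
0.65 [-0.0043 -0.0013 -0.0231]
0.6 [-0.0047 -0.0014 -0.0271]
0.55 [-0.0049 -0.0015 -0.0312]
```

Call:
drive_tool([
  {"tx":-0.0045,"ty":-0.0015,"tz":-0.0049,"ax":0,"ay":0,"az":0,"jaw":0.2},
  {"tx":-0.0045,"ty":-0.0015,"tz":-0.0049,"ax":0,"ay":0,"az":0,"jaw":0.2},
])

```text
t: 30.25
tool_pos: [0.4997, 0.0924, 0.1803]
ee_rot: [-3.119, -0.354, -0.006]
contact_force: [3.5, -0.8, 2.4]
opening: 0.343
gripper_force: 34.2
```

```bash
python3 f.py
```

```text
t 30.25 th 0.878 r 0.0828 Ftan 3.34 Frad -2.23 Fy -1.6 [0.49973671 0.09240386 0.18027067] 0.3434999093655936
```

Call:
drive_tool([
  {"tx":-0.0007,"ty":-0.0001,"tz":-0.0023,"ax":0,"ay":0,"az":0,"jaw":0.2},
  {"tx":-0.0014,"ty":-0.0003,"tz":-0.0047,"ax":0,"ay":0,"az":0,"jaw":0.2},
])

```text
t: 30.45
tool_pos: [0.4983, 0.0921, 0.1756]
ee_rot: [-3.12, -0.354, -0.006]
contact_force: [5.3, -1.1, 4.0]
opening: 0.339
gripper_force: 34.5
```

```bash
python3 f.py
```

```text
t 30.45 th 0.82 r 0.0827 Ftan 5.3 Frad -3.56 Fy -2.29 [0.49833502 0.09209016 0.17564456] 0.33877272216717325
```

Call:
drive_tool([
  {"tx":-0.0005,"ty":-0.0001,"tz":-0.002,"ax":0,"ay":0,"az":0,"jaw":0.2},
  {"tx":-0.001,"ty":-0.0002,"tz":-0.0039,"ax":0,"ay":0,"az":0,"jaw":0.2},
])

```text
t: 30.65
tool_pos: [0.4974, 0.0919, 0.1717]
ee_rot: [-3.12, -0.354, -0.006]
contact_force: [6.4, -1.3, 3.8]
opening: 0.343
gripper_force: 34.5
```

```bash
python3 f.py
```

```text
t 30.65 th 0.771 r 0.0826 Ftan 5.11 Frad -4.88 Fy -2.66 [0.49740636 0.09190118 0.17168798] 0.3430226250190781
```

Call:
drive_tool([
  {"tx":-0.0004,"ty":-0.0001,"tz":-0.002,"ax":0,"ay":0,"az":0,"jaw":0.2},
  {"tx":-0.0008,"ty":-0.0002,"tz":-0.004,"ax":0,"ay":0,"az":0,"jaw":0.2},
])

```text
t: 30.85
tool_pos: [0.4967, 0.0917, 0.1678]
ee_rot: [-3.12, -0.354, -0.006]
contact_force: [6.9, -0.1, 4.6]
opening: 0.342
gripper_force: 34.6
```

```bash
python3 f.py
```

```text
t 30.85 th 0.722 r 0.0824 Ftan 5.8 Frad -5.67 Fy -1.59 [0.49671603 0.09171661 0.16776389] 0.34237257581496217
```

Call:
drive_tool([
  {"tx":-0.0003,"ty":-0.0001,"tz":-0.002,"ax":0,"ay":0,"az":0,"jaw":0.2},
  {"tx":-0.0006,"ty":-0.0001,"tz":-0.004,"ax":0,"ay":0,"az":0,"jaw":0.2},
])

```text
t: 31.05
tool_pos: [0.4962, 0.0916, 0.1638]
ee_rot: [-3.12, -0.354, -0.007]
contact_force: [6.0, -0.5, 5.3]
opening: 0.34
gripper_force: 34.6
```

```bash
python3 f.py
```

```text
t 31.05 th 0.674 r 0.0822 Ftan 6.11 Frad -4.88 Fy -1.81 [0.49621502 0.09161343 0.16381192] 0.3397551970507811
```

Call:
drive_tool([
  {"tx":-0.0003,"ty":0,"tz":-0.004,"ax":0,"ay":0,"az":0,"jaw":0.2},
  {"tx":-0.0004,"ty":-0.0001,"tz":-0.008,"ax":0,"ay":0,"az":0,"jaw":0.2},
])

```text
t: 31.25
tool_pos: [0.4957, 0.0915, 0.1558]
ee_rot: [-3.12, -0.354, -0.007]
contact_force: [6.7, -0.6, 5.4]
opening: 0.34
gripper_force: 34.6
```

```bash
python3 f.py; python3 arc.py .0812 .45 .35 .25 .15 .05 0
```

```text
t 31.25 th 0.576 r 0.0819 Ftan 5.71 Frad -6.1 Fy -2.08 [0.49574537 0.09148473 0.15576771] 0.33950338788909734
0.45 [ 0.0008 -0.0001 -0.0102]
0.35 [ 0.0018  0.0001 -0.0183]
0.25 [ 0.0036  0.0005 -0.0262]
0.15 [ 0.0061  0.0011 -0.0339]
0.05 [ 0.0093  0.0019 -0.0413]
0.0 [ 0.0112  0.0023 -0.0449]
```

Call:
drive_tool([
  {"tx":0.0021,"ty":0,"tz":0.004,"ax":0,"ay":0,"az":0,"jaw":0.2},
  {"tx":0.0023,"ty":0,"tz":0.007,"ax":0,"ay":0,"az":0,"jaw":0.2},
])

```text
t: 31.45
tool_pos: [0.496, 0.0915, 0.1623]
ee_rot: [-3.119, -0.354, 0.0]
contact_force: [1.3, -0.5, 3.0]
opening: 0.342
gripper_force: 34.4
```

```bash
python3 f.py
```

```text
t 31.45 th 0.655 r 0.0823 Ftan 3.18 Frad -0.79 Fy -0.74 [0.49596299 0.0914529  0.16231344] 0.3424781884353429
```

Call:
drive_tool([
  {"tx":0.0004,"ty":0,"tz":0.003,"ax":0,"ay":0,"az":0,"jaw":0.2},
  {"tx":0.0008,"ty":0,"tz":0.006,"ax":0,"ay":0,"az":0,"jaw":0.2},
])

```text
t: 31.65
tool_pos: [0.4968, 0.0916, 0.1685]
ee_rot: [-3.119, -0.354, -0.001]
contact_force: [1.2, 0.8, 2.8]
opening: 0.341
gripper_force: 34.4
```

```bash
python3 f.py
```

```text
t 31.65 th 0.731 r 0.0825 Ftan 3.05 Frad -0.72 Fy 0.5 [0.49675764 0.09157221 0.16847338] 0.34112847199167257
```

Call:
drive_tool([
  {"tx":-0.0004,"ty":0,"tz":-0.003,"ax":0,"ay":0,"az":0,"jaw":0.2},
  {"tx":-0.0008,"ty":0,"tz":-0.006,"ax":0,"ay":0,"az":0,"jaw":0.2},
])

```text
t: 31.85
tool_pos: [0.496, 0.0914, 0.1625]
ee_rot: [-3.119, -0.354, -0.001]
contact_force: [0.9, -0.9, 4.6]
opening: 0.343
gripper_force: 34.7
```

```bash
python3 f.py
```

```text
t 31.85 th 0.657 r 0.0823 Ftan 4.7 Frad -0.08 Fy -1.09 [0.49602939 0.09143163 0.16247326] 0.34331818847460305
```

Call:
drive_tool([
  {"tx":-0.0003,"ty":0,"tz":-0.0035,"ax":0,"ay":0,"az":0,"jaw":0.2},
  {"tx":-0.0006,"ty":0,"tz":-0.007,"ax":0,"ay":0,"az":0,"jaw":0.2},
])

```text
t: 32.05
tool_pos: [0.4957, 0.0914, 0.1554]
ee_rot: [-3.119, -0.354, -0.002]
contact_force: [2.1, -0.5, 5.0]
opening: 0.343
gripper_force: 34.7
```

```bash
python3 f.py; python3 arc.py .0812 .45 .35 .25 .15 .05 0
```

```text
t 32.05 th 0.571 r 0.0819 Ftan 5.07 Frad -1.67 Fy -0.99 [0.49570502 0.09139846 0.15540629] 0.34300475229981253
0.45 [ 0.0009  0.     -0.0099]
0.35 [ 0.0019  0.0002 -0.0179]
0.25 [ 0.0036  0.0006 -0.0258]
0.15 [ 0.0061  0.0012 -0.0335]
0.05 [ 0.0094  0.0019 -0.0409]
0.0 [ 0.0113  0.0024 -0.0445]
```

With the radial load near zero, push-back while closing is about 4.7 to 5.1 N (about 3.1 N while opening). That's the target, so I'll close the lever fully.

Call:
drive_tool([
  {"tx":0.0005,"ty":0,"tz":-0.0099,"ax":0,"ay":0,"az":0,"jaw":0.2},
  {"tx":0.0012,"ty":0.0002,"tz":-0.0179,"ax":0,"ay":0,"az":0,"jaw":0.2},
  {"tx":0.0028,"ty":0.0006,"tz":-0.0258,"ax":0,"ay":0,"az":0,"jaw":0.2},
  {"tx":0.005,"ty":0.0012,"tz":-0.0335,"ax":0,"ay":0,"az":0,"jaw":0.2},
  {"tx":0.0083,"ty":0.0019,"tz":-0.0409,"ax":0,"ay":0,"az":0,"jaw":0.2},
  {"tx":0.0102,"ty":0.0024,"tz":-0.045,"ax":0,"ay":0,"az":0,"jaw":0.2},
  {"tx":0.0102,"ty":0.0024,"tz":-0.046,"ax":0,"ay":0,"az":0,"jaw":0.2},
])

```text
t: 32.75
tool_pos: [0.5075, 0.0941, 0.1122]
ee_rot: [-3.118, -0.353, -0.007]
contact_force: [-9.8, 0.6, 54.9]
opening: 0.342
gripper_force: 43.7
```

```bash
python3 f.py
```

```text
t 32.75 th 0.01 r 0.08 Ftan 52.46 Frad -18.81 Fy 2.73 [0.5075152  0.09414838 0.11219826] 0.34184721726238704
```

Call:
drive_tool([
  {"tx":-0.001,"ty":0,"tz":0.004,"ax":0,"ay":0,"az":0,"jaw":0.2},
  {"tx":-0.001,"ty":0,"tz":0.004,"ax":0,"ay":0,"az":0,"jaw":0.2},
])

```text
t: 32.95
tool_pos: [0.5066, 0.094, 0.1141]
ee_rot: [-3.119, -0.354, -0.007]
contact_force: [8.4, 0.7, 1.6]
opening: 0.343
gripper_force: 37.1
```

```bash
python3 f.py
```

```text
t 32.95 th 0.037 r 0.0799 Ftan -2.49 Frad -8.16 Fy -1.22 [0.5066041  0.09404795 0.11410417] 0.342657276741736
```

Call:
drive_tool([
  {"tx":0,"ty":0,"tz":0,"ax":0,"ay":0,"az":0,"jaw":0.7},
  {"tx":0,"ty":0,"tz":0,"ax":0,"ay":0,"az":0,"jaw":0.7},
  {"tx":0,"ty":0,"tz":0,"ax":0,"ay":0,"az":0,"jaw":0.7},
  {"tx":0,"ty":0,"tz":0.03,"ax":0,"ay":0,"az":0,"jaw":0.7},
  {"tx":0,"ty":0,"tz":0.07,"ax":0,"ay":0,"az":0,"jaw":0.7},
  {"tx":-0.01,"ty":0,"tz":0.11,"ax":0,"ay":0,"az":0,"jaw":0.7},
  {"tx":-0.02,"ty":-0.02,"tz":0.15,"ax":0,"ay":0,"az":0,"jaw":0.7},
  {"tx":-0.03,"ty":-0.06,"tz":0.17,"ax":0,"ay":0,"az":0,"jaw":0.7},
])

```text
t: 33.75
tool_pos: [0.475, 0.0356, 0.2855]
ee_rot: [-3.118, -0.362, -0.004]
contact_force: [0.7, -1.2, 0.4]
opening: 0.699
gripper_force: 0.0
```

Call:
drive_tool([
  {"tx":-0.01,"ty":-0.05,"tz":0.01,"ax":0,"ay":0,"az":0,"jaw":0.7},
  {"tx":-0.01,"ty":-0.1,"tz":0.02,"ax":0,"ay":0,"az":0,"jaw":0.7},
  {"tx":-0.01,"ty":-0.15,"tz":0.02,"ax":0,"ay":0,"az":0,"jaw":0.7},
  {"tx":-0.01,"ty":-0.2,"tz":0.02,"ax":0,"ay":0,"az":0,"jaw":0.7},
  {"tx":-0.01,"ty":-0.25,"tz":0.02,"ax":0,"ay":0,"az":0,"jaw":0.7},
  {"tx":-0.01,"ty":-0.3,"tz":0.02,"ax":0,"ay":0,"az":0,"jaw":0.7},
  {"tx":-0.01,"ty":-0.3,"tz":0.02,"ax":0,"ay":0,"az":0,"jaw":0.7},
])

```text
t: 34.45
tool_pos: [0.4619, -0.2732, 0.3027]
ee_rot: [3.122, 0.34, -0.003]
contact_force: [1.2, -0.0, 0.1]
opening: 0.702
gripper_force: 0.0
```

Run:
```python
from h import *
ims={n:bot.capture(n)[:,:,::-1] for n in C}
f=lambda a:cv2.resize(a,None,fx=4,fy=4,interpolation=cv2.INTER_CUBIC)
cv2.imwrite("pics/crop6.png",np.clip(np.hstack([f(ims['side'][150:250,180:280]),f(ims['top'][115:215,205:305])])*1.4,0,255).astype('uint8'))
for n in C:
    a=cv2.imread(f"pics/{n}0.png").astype(int); d=np.abs(a-ims[n]).max(2)>70
    print(n,[(c,st) for c,st in blob(a,d) if st>12][:25])
```

```text
side [((np.float64(339.5), np.float64(74.8)), np.int32(68)), ((np.float64(428.2), np.float64(81.6)), np.int32(114)), ((np.float64(334.8), np.float64(96.3)), np.int32(217)), ((np.float64(454.0), np.float64(90.0)), np.int32(89)), ((np.float64(428.5), np.float64(105.7)), np.int32(85)), ((np.float64(433.4), np.float64(141.3)), np.int32(60)), ((np.float64(442.8), np.float64(146.2)), np.int32(26)), ((np.float64(434.7), np.float64(159.2)), np.int32(53)), ((np.float64(511.0), np.float64(178.5)), np.int32(16)), ((np.float64(436.7), np.float64(184.4)), np.int32(17)), ((np.float64(419.2), np.float64(218.7)), np.int32(1491)), ((np.float64(361.8), np.float64(321.7)), np.int32(8480)), ((np.float64(505.7), np.float64(264.8)), np.int32(259)), ((np.float64(485.7), np.float64(370.4)), np.int32(53))]
top [((np.float64(393.0), np.float64(238.7)), np.int32(14488)), ((np.float64(419.6), np.float64(311.6)), np.int32(1745)), ((np.float64(505.6), np.float64(300.5)), np.int32(114)), ((np.float64(446.6), np.float64(374.1)), np.int32(2189)), ((np.float64(331.8), np.float64(369.5)), np.int32(348))]
```

View pics/crop6.png

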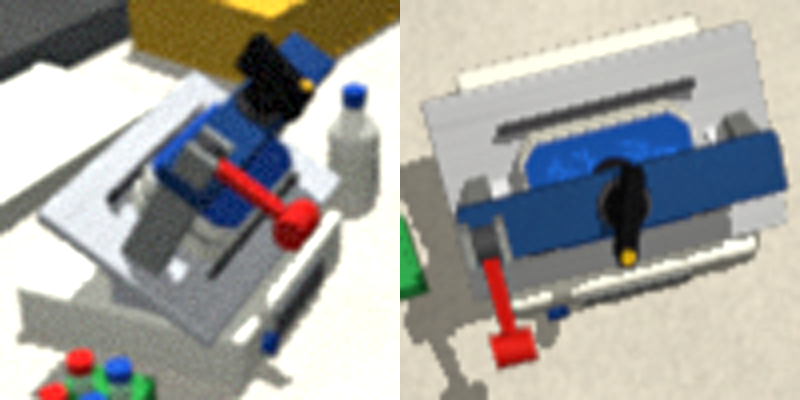

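The last view matches the start: the lever lies closed with its grip at (515,348) in the top crop and (296,225) in the side crop. The trays and neighbouring things are unmoved, and the nut's yellow dot now points forward. The robot is clear, so I'm handing in.

```bash
python3 -c "
from cell import bot
print(bot.sign_off())"
```

```text
the job is handed in; nothing more can be done
None
```

The job is handed in at about 34.5 s: lever fully closed, nut turned about 3.2 rad clockwise in total, and closing push-back about 5 N (mostly 4.7–6.1 N over three passes), though it briefly pressed the closed lever with 55 N.

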